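# Snap the filter holder's clamp shut with the spring pliers

## Task

Close the snap clamp of the membrane filter holder: take the spring pliers from the mat, put their round nose tips on the outsides of the clamp's two ears and squeeze until the catch clicks and the clamp stays shut. Stop squeezing at the click, since the ears bend if they are forced on against their stop, and touch the clamp only with the pliers. Then lay the pliers flat on the mat again, and leave the things standing around where they are.

Things in the scene. Friction and masses are not known exactly. Their poses are not given: they have to be found in the camera images.
- pliers: Small spring-opened clamp pliers, dark steel with black rubber sleeves, 152 mm long, about 80 g, lying flat. Origin on the pivot axis at the underside (the pliers fill z 0 to 14 mm); x points to the nose along the middle line when they are open at rest, z up. Their balance point lies 50 mm behind the pivot, between the sleeves.
- pliers_grip (a point): Place to grip and balance point, from above with fingers closing along its y: midway between the two handle sleeves, 52 mm behind the pivot, at mid height (7 mm). The sleeves (14 mm high, straight from 25 to 95 mm behind the pivot) measure 65 mm over their outer faces here at rest. A spring opens them: 5 N on each sleeve at rest, 6 N squeezed. Squeezed by 4 to 5 mm they can be carried.
- pliers_nose (a point): Midway between the two round nose tips at rest, 40 mm ahead of the pivot (44 mm when nearly closed), at mid height. The tips are upright studs 8 mm in diameter and 10 mm high, 42 mm apart inside at rest, 39 mm with the handles at 61 mm. Each mm off the handle width at pliers_grip takes about 0.85 mm off the gap: 33 mm at about 53 mm of handle width, 21 mm at about 39 mm.
- clamp_ears (a point): Midway between the two open ears of the clamp, at mid height, 84 mm above the worktop; x points to the holder's axis (44 mm away), y to the left (swinging) ear. Upright lugs 14 mm high, 33 mm over their outer faces when open, from 10 mm out (-x) to 11 mm in, where the ring begins. The nose tips belong on the outer faces level with this point, pliers' x along this x, mid height on mid height.
- clamp_half (a joint): Angle of the clamp's left half about the pin at the back, 81 mm from clamp_ears: 0 open, growing as it closes. A spring reopens it unless the catch has clicked, somewhere from 0.065 to 0.15 rad as its adjusting screw is set; about 0.008 rad farther is a hard stop. Squeezing takes 2 N on each ear at first, 4 to 7 N on the ramp of the catch, and drops at the click; over 10 N bends the ears.
- holder: Fixed steel membrane filter holder, 134 mm high: round foot 84 mm wide, thin column, flanges 50 mm wide with the aluminium clamp ring (66 mm outside) round them, funnel on top 51 mm wide. Origin on its axis at the worktop. The clamp ring can turn a little round it (1 N at the ears). The catch sits on top of the ears, to 15 mm above their mid height, within their width.
- mat: Thin dark rubber mat, 200 x 140 x 3 mm (x, y, z), fixed. Origin at the centre of its underside.
- petri_dish: Closed petri dish, 60 mm in diameter, 14 mm high; bystander. Origin at the centre of its underside.
- dropper_bottle: Amber dropper bottle, 30 mm in diameter, 93 mm high; bystander. Origin at the centre of its underside.
- glass_beaker: Small beaker, 53 mm in diameter, 70 mm high; bystander. Origin at the centre of its underside.
- fine_tweezers: Fine steel tweezers, 118 mm long, 8 mm high, lying flat; bystander. Origin at the centre of their underside.

How it is judged (in metres and radians):
On the way, in this order (a step that is already met when the one before it is completed fails the run):
1. the pliers are lifted off the mat (height (world z) of pliers above 0.04 m), for 0.1 s.
2. the pliers, with their nose at the ears, close the clamp as far as its catch (value of joint clamp_half above 0.06 rad and distance between pliers_nose and clamp_ears below 0.025 m), for 0.1 s.
3. the pliers are off the clamp, which stays shut (value of joint clamp_half above 0.06 rad and contact force between pliers and clamp below 0.05 N and distance between pliers_nose and clamp_ears above 0.05 m), for 0.3 s.
At the end, for the whole second after the job is handed in: The clamp stays shut by itself (clamp_half above 0.06 rad; unlatched it springs back to 0), and the pliers lie flat (within 0.1 rad, less than 8 mm above the worktop at their underside) and still, with their pivot over the mat (value of joint clamp_half above 0.06 rad and height (world z) of pliers below 0.008 m and angle between pliers's own z axis and vertical below 0.1 rad and x of pliers in the frame of mat between -0.1 and 0.1 m and y of pliers in the frame of mat between -0.07 and 0.07 m and linear speed of pliers below 0.02 m/s); the robot touches nothing.
It fails at once if the pliers press on the clamp's swinging ear with more than 10 N (contact force between pliers and clamp_half above 10 N).
It fails at once if the pliers press on the clamp and the holder with more than 40 N in all (contact force between pliers and holder above 40 N).
It fails at once if the robot touches the clamp or the holder itself (contact force between any of the fingers, the arm and holder above 1 N).
It fails at once if a bystander is shifted by more than 15 mm (distance of any of petri_dish, dropper_bottle, glass_beaker, fine_tweezers from where it was at the start of the episode above 0.015 m).
It also fails if it takes over 72 s, if anything falls off the work surface, if the arm or the gripper's body presses on something with over 40 N, if the wrist force passes 120 N, or if a joint passes its speed limit or range.

## Robot

A 6-joint arm with a two-finger parallel gripper is mounted at the origin on a cart in front of the work surface, level with it; the furniture and walls round the work are solid. World frame = base frame: x ahead of the robot, y to its left, z up, the work surface at z = 0. Lengths are in mm, angles in degrees, forces in N, time in s.
With the tool pointing down it reaches from about 300 to 850 mm from the base axis. Payload 4.2 kg.
Tool frame: the origin (TCP) lies at the very end of the fingers, on their centre line; the grasp point (between the pads) lies 19 mm behind it; z points along the fingers, x is the direction in which the jaws open and shut, and the axes are right-handed (so a half turn about z gives the same grasp; the last joint's range is limited). The gripper opens to 91 mm and grips with 3 to 60 N. Pads are 32 mm wide; open, the fingers measure 118 mm over their backs; the gripper's body (76 mm by 178 mm) begins 60 mm behind the grasp point.
Start: joints at [72.135, 18.312, 89.639, -0, 72.044, -1.146], TCP at [165.416, 550.709, 213.976] pointing down, gripper open.
Joint ranges: [-177.97, 177.97], [-48.28, 115.42], [12.27, 149.76], [-77.06, 257.06], [2.81, 150.46], [-146.56, 146.56]. Speed limits (degrees/s): [147.25, 147.25, 180, 180, 180, 180].

## Interface

Orientations are given as [roll, pitch, yaw] about the fixed x, y, z axes, in that order (R = Rz(yaw) Ry(pitch) Rx(roll)).
In Python, from workcell import env gives the robot as it stands.
- The arm moves only by the tool servo_tool, never from a script. Its argument "plan" is a list of rows, each a list of 3 entries, a list of its own where there are three numbers: the turn, a rotation vector about the tool's x, y, z in degrees, then the shift along the tool's x, y, z in mm, then the finger opening in mm, from 0 to 91.2. In form: [[[ax, ay, az], [dx, dy, dz], claw], ...]. A call has exactly 10 rows; each row shifts and turns the pose as measured when the row begins, along the tool's axes as they then stand; what a row does not reach is not made up. A row lasts 1/8 s, in which the tool goes at most 62.5 mm and 10.7 degrees, less where a joint would pass 70% of its speed; a pose out of reach is approached as far as the arm can. A call with a gripper value outside its range is refused whole. The fingers move at their own pace and stop on an object; "squeeze" is the grip in N (left out, the last holds). Time passes only in rows, so rows that do not move let the fingers close, or fill a call up. It gives the time, the measured TCP pose, the force and the opening at its end, in the units of the state.
- env.state(): the state, without advancing time (a new reading comes with each control period).
- env.grab_frame(name): name is "side" or "top"; returns a dict with "pixels" (480x640x3 uint8, red, green, blue), "intrinsics" (3x3 intrinsics, pixels), "eye" and "attitude" of the camera in the world. Camera axes: x right, y up, looking along -z (the intrinsics and any distortion apply to the point x, -y, -z); pixel columns grow to the right and rows downward; lengths in mm; the calibration is good to about 2 mm. A picture is of the moment at which its call begins. There is no depth.
- env.job_done(): hands the job in, once; it reports no verdict.
The state is a dict: "time_s": time; "qpos": joint angles; "qvel": joint speeds; "effort": joint torques, N m; "ee_pos": TCP position; "ee_rot": TCP orientation; "force": force on the tool from outside, world axes, zero at the start; "torque": the same for the moment, N m; "gripper_width": finger opening in mm.
Only numpy, scipy, OpenCV 4.12 (cv2) and the standard library are available. Lean on these libraries where they do the work, as an engineer would, in place of code of your own. Each camera call takes 0.05 s, during which the arm holds its last target.

## Working session

There is one attempt and no reset: what is moved stays moved. The work goes in short steps, Python scripts to look and compute and a tool call to move; the robot and the scene stay as the last step left them, time stands still between calls to the robot, and variables do not carry over. Pictures are saved under pics/ and viewed, and the job is handed in when it is done.

Besides the shell and the picture viewer there is one more tool, called after "Emit:" in YAML: its name, and indented under it one key for each argument. servo_tool: Moves the arm, as the interface text tells. Its arguments: {"type":"object","properties":{"plan":{"type":"array"},"squeeze":{"type":"number"}},"required":["plan"]}

```bash
ls; mkdir -p pics
cat > h.py <<'E'
import numpy as np, cv2
from workcell import env
def grab(n,f):
    d=env.grab_frame(n); cv2.imwrite('pics/'+f,cv2.cvtColor(np.asarray(d['pixels']),cv2.COLOR_RGB2BGR)); 
    np.savez('pics/'+f+'.npz',**{k:np.asarray(v) for k,v in d.items() if k!='pixels'},pixels=d['pixels']); return d
E
python3 - <<'E'
from h import *
for n in('side','top'):
    d=grab(n,n+'0.png'); print(n,{k:v for k,v in d.items() if k!='pixels'})
print(env.state())
E
```

```text
pics
side {'intrinsics': array([[603.99692959,   0.        , 326.70380695],
       [  0.        , 603.99692959, 240.92214277],
       [  0.        ,   0.        ,   1.        ]]), 'eye': array([  -2.7506062 , -649.485494  ,  767.35351211]), 'attitude': array([ 51.0429649 ,  -1.119876  , -41.76494116])}
top {'intrinsics': array([[506.27624714,   0.        , 305.17642306],
       [  0.        , 506.27624714, 234.54474531],
       [  0.        ,   0.        ,   1.        ]]), 'eye': array([497.52569158, -32.61691374, 935.28280498]), 'attitude': array([  4.34081362,   1.14745486, -91.67842597])}
{'time_s': 0.1, 'qpos': array([ 7.21358798e+01,  1.83489533e+01,  8.96991603e+01, -6.31063990e-04,
        7.20432132e+01, -1.14557435e+00]), 'qvel': array([-0.00394468, -0.0411746 , -0.16911159,  0.02765701, -0.02157571,
        0.01112665]), 'effort': array([ 5.65503051e-04, -4.13337207e+01, -2.32509005e+01,  7.28201168e-02,
        4.22746036e-02, -6.80189737e-05]), 'ee_pos': array([165.27356095, 550.27155279, 213.19630319]), 'ee_rot': array([-1.79998774e+02,  9.13206050e-02,  7.32816502e+01]), 'force': array([0.22979526, 0.37732969, 0.26569569]), 'torque': array([-0.0018093 ,  0.02927102, -0.03575489]), 'gripper_width': 91.05689691495836}
```

View pics/side0.png

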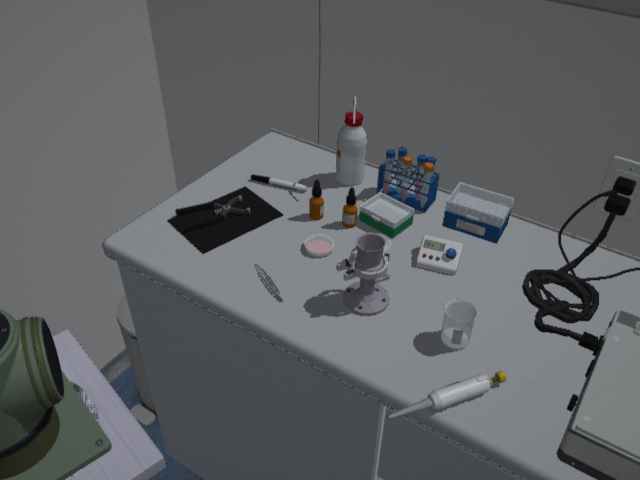

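View pics/top0.png

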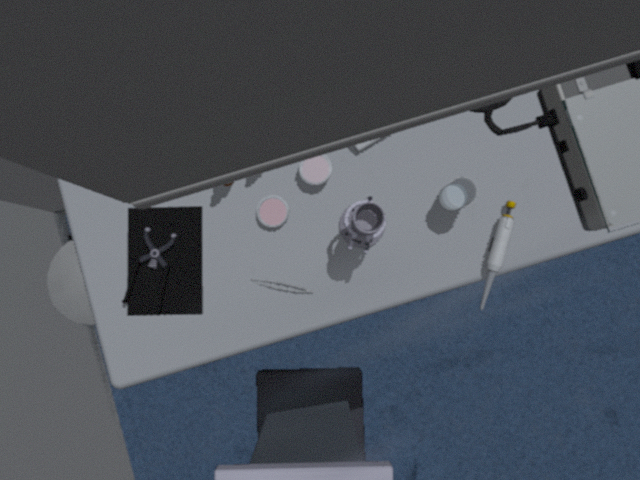

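```bash
cat >> h.py <<'E'
from scipy.spatial.transform import Rotation as Ro
def ld(f): return np.load('pics/'+f+'.npz')
def ray(d,uv):
    K=d['intrinsics'];R=Ro.from_euler('xyz',d['attitude'],degrees=True).as_matrix()
    uv=np.atleast_2d(uv).astype(float)
    p=np.c_[(uv[:,0]-K[0,2])/K[0,0],-(uv[:,1]-K[1,2])/K[1,1],-np.ones(len(uv))]
    return (R@p.T).T
def plane(d,uv,z):
    r=ray(d,uv); e=d['eye']; return e+r*((z-e[2])/r[:,2])[:,None]
def proj(d,P):
    K=d['intrinsics'];R=Ro.from_euler('xyz',d['attitude'],degrees=True).as_matrix()
    c=(np.atleast_2d(P)-d['eye'])@R
    return np.c_[K[0,0]*c[:,0]/-c[:,2]+K[0,2],K[1,1]*-c[:,1]/-c[:,2]+K[1,2]]
def tri(d1,a,d2,b):
    r1=ray(d1,a)[0];r2=ray(d2,b)[0];r1/=np.linalg.norm(r1);r2/=np.linalg.norm(r2)
    A=np.c_[r1,-r2];s=np.linalg.lstsq(A,d2['eye']-d1['eye'],rcond=None)[0]
    p=d1['eye']+s[0]*r1;q=d2['eye']+s[1]*r2
    return (p+q)/2,np.linalg.norm(p-q)
def crop(f,out,x0,y0,x1,y1,s):
    im=cv2.imread('pics/'+f)[y0:y1,x0:x1]; im=cv2.resize(im,None,fx=s,fy=s,interpolation=cv2.INTER_CUBIC)
    im=np.clip(255*(im/255.)**0.6,0,255).astype('uint8'); cv2.imwrite('pics/'+out,im)
E
python3 - <<'E'
from h import *
t=ld('top0.png');s=ld('side0.png')
print('mat',plane(t,[[128,209],[202,207],[203,314],[128,315]],3).round())
print('mat side',plane(s,[[246,189],[283,213],[207,249],[168,217]],3).round())
for z in(0,200,400,600): print(z,'edge',plane(t,[[130,205],[370,140],[640,62]],z).round(0).tolist())
print('sideband at x wall', [ (s['eye']+k*ray(s,[[390,0],[640,42]])).round().tolist() for k in(900,1100,1300)])
crop('top0.png','t_a.png',110,190,220,330,5)
crop('top0.png','t_b.png',310,170,430,280,6)
crop('side0.png','s_a.png',160,165,300,260,5)
crop('side0.png','s_b.png',310,210,420,320,6)
E
```

```text
mat [[627. 313.   3.]
 [626. 175.   3.]
 [429. 175.   3.]
 [431. 314.   3.]]
mat side [[624. 301.   3.]
 [630. 177.   3.]
 [442. 180.   3.]
 [438. 321.   3.]]
0 edge [[635.0, 311.0, 0.0], [743.0, -143.0, 0.0], [874.0, -654.0, 0.0]]
200 edge [[605.0, 237.0, 200.0], [691.0, -119.0, 200.0], [794.0, -521.0, 200.0]]
400 edge [[576.0, 164.0, 400.0], [638.0, -96.0, 400.0], [713.0, -388.0, 400.0]]
600 edge [[547.0, 90.0, 600.0], [586.0, -72.0, 600.0], [633.0, -255.0, 600.0]]
sideband at x wall [[[688.0, -26.0, 483.0], [941.0, -304.0, 441.0]], [[842.0, 113.0, 419.0], [1150.0, -227.0, 369.0]], [[995.0, 252.0, 356.0], [1360.0, -150.0, 296.0]]]
```

View pics/t_a.png

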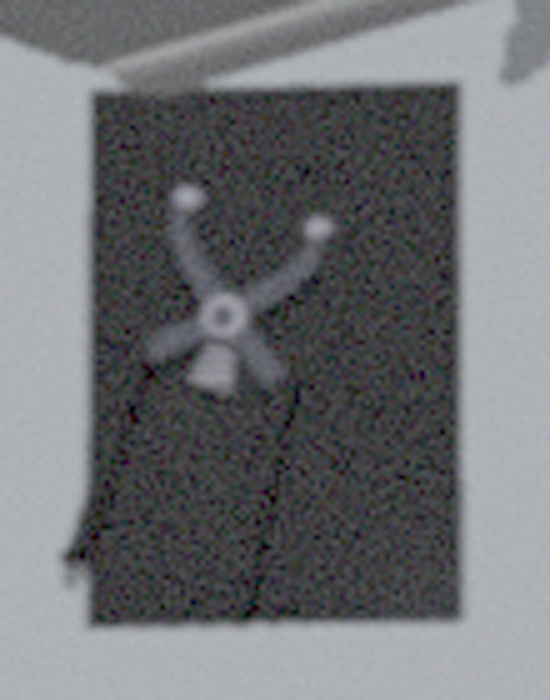

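View pics/t_b.png

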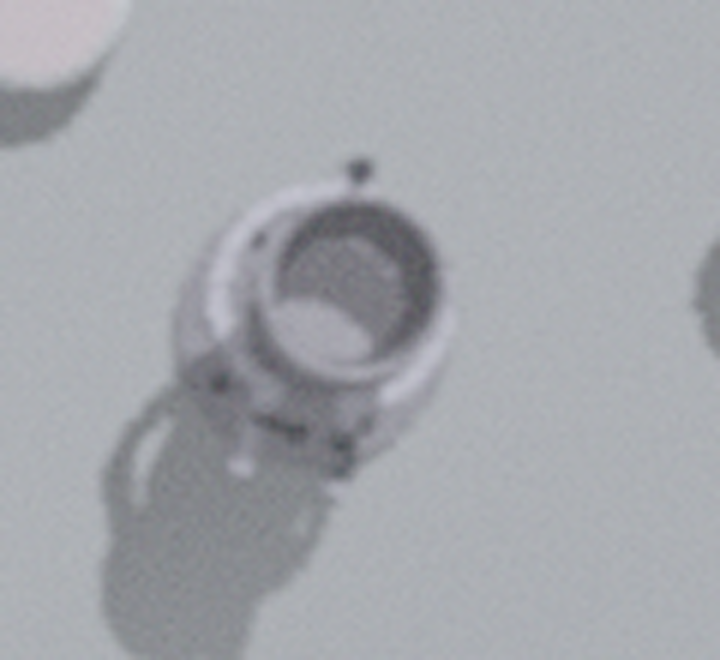

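View pics/s_a.png

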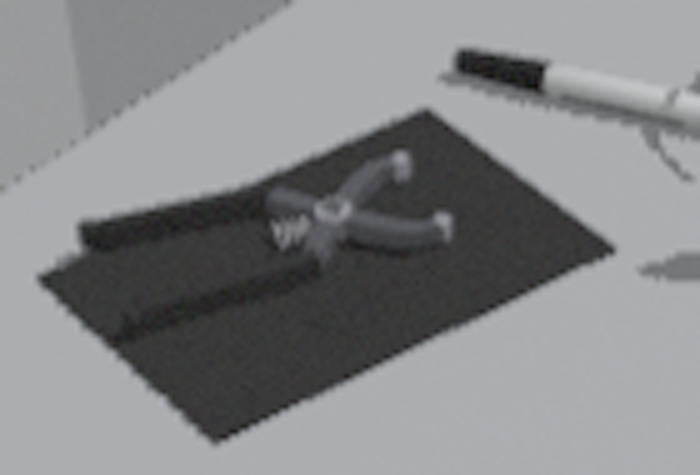

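View pics/s_b.png

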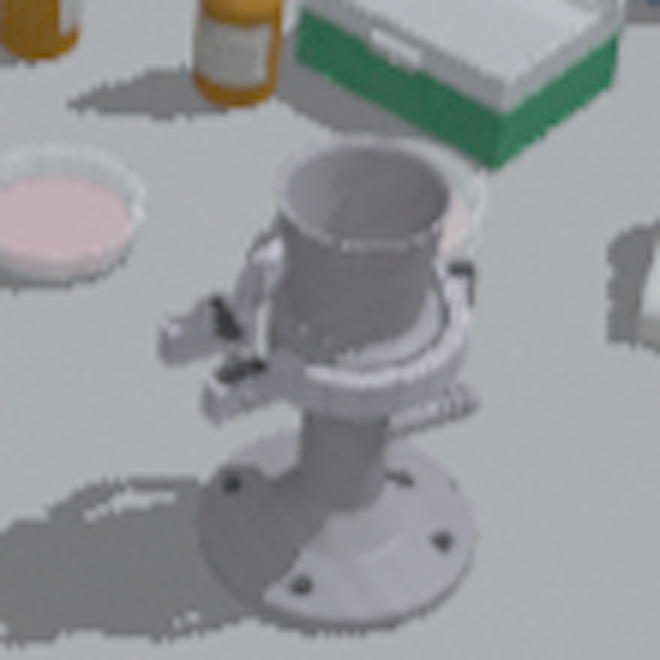

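Run:
```python
from h import *
t=ld('top0.png');s=ld('side0.png')
T=lambda x,y:(x/5+110-.4,y/5+190-.4); B=lambda x,y:(x/6+310-.4,y/6+170-.4)
a,b=plane(t,[T(188,197),T(319,228)],15); p=plane(t,[T(224,316)],17)[0]
S=lambda x,y:(x/5+160-.4,y/5+165-.4); C=lambda x,y:(x/6+310-.4,y/6+210-.4)
print('tips',a,b,np.linalg.norm(a-b),'piv',p, 'dist',np.linalg.norm((a+b)[:2]/2-p[:2]),'yaw',np.degrees(np.arctan2(*((a+b)/2-p)[[1,0]])))
a2,b2=plane(s,[S(402,155),S(444,217)],15); p2=plane(s,[S(334,208)],17)[0]
print('tips',a2,b2,np.linalg.norm(a2-b2),'piv',p2, 'dist',np.linalg.norm((a2+b2)[:2]/2-p2[:2]),'yaw',np.degrees(np.arctan2(*((a2+b2)/2-p2)[[1,0]])))
print('tri',tri(t,T(188,197),s,S(402,155)),tri(t,T(319,228),s,S(444,217)),tri(t,T(224,316),s,S(334,208)))
print('funnel top',plane(t,[B(354,286)],134), 'side',plane(s,[C(368,192)],134))
print('foot side', plane(s,[C(337,525)],2))
print('pin', plane(t,[B(358,170)],91), tri(t,B(358,170),s,C(462,268)))
print('ear L',plane(t,[B(240,465)],91),tri(t,B(240,465),s,C(178,325)))
print('ear R',plane(t,[B(338,490)],91),tri(t,B(338,490),s,C(212,395)))
# bystanders
print('dropper',plane(s,[[316,217],[349,226]],0).round(),'dish',plane(s,[[318,250]],0).round(),plane(t,[[272,211],[315,170]],14).round())
print('tweez',plane(t,[[252,281],[311,292]],4).round(),'beaker',plane(s,[[456,340]],0).round())
```

```text
tips [587.0522076  273.48799725  15.        ] [574.14379414 225.24351638  15.        ] 49.94153654620573 piv [542.83026879 259.84241512  17.        ] dist 39.193902018998905 yaw -15.503858712748032
tips [588.8577715  273.91458193  15.        ] [575.65645441 224.90490282  15.        ] 50.75651110209499 piv [542.53555392 257.78682242  17.        ] dist 40.5952918700744 yaw -11.908886626162122
tri (array([587.36639171, 272.65050316,  16.38877368]), np.float64(1.1610595740977283)) (array([574.62663892, 224.60098326,  15.70118982]), np.float64(1.3942847688852447)) (array([543.29352799, 259.99983222,  15.49243176]), np.float64(0.9980918910278778))
funnel top [[ 583.2009557  -119.83146381  134.        ]] side [[ 583.41985392 -122.55677485  134.        ]]
foot side [[ 585.15872073 -119.82908047    2.        ]]
pin [[ 620.35326678 -126.89068633   91.        ]] (array([ 620.95049006, -127.3781016 ,   88.75064028]), np.float64(0.7057863679245031))
ear L [[538.83463253 -90.99649712  91.        ]] (array([539.91712905, -91.96685195,  89.1311676 ]), np.float64(2.591064987507035))
ear R [[ 531.07355872 -117.88050271   91.        ]] (array([ 531.02716935, -118.19264133,   85.76196032]), np.float64(0.6657111794762367))
dropper [[677. 124.   0.]
 [709.  55.   0.]] dish [[608.  38.   0.]] [[613.  43.  14.]
 [687. -38.  14.]]
tweez [[486.  84.   4.]
 [463. -24.   4.]] beaker [[ 630. -292.    0.]]
```

Run:
```python
from h import *
crop('top0.png','t_c.png',338,190,388,262,11)
crop('side0.png','s_c.png',330,235,400,290,11)
```

```text
(no output)
```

View pics/t_c.png

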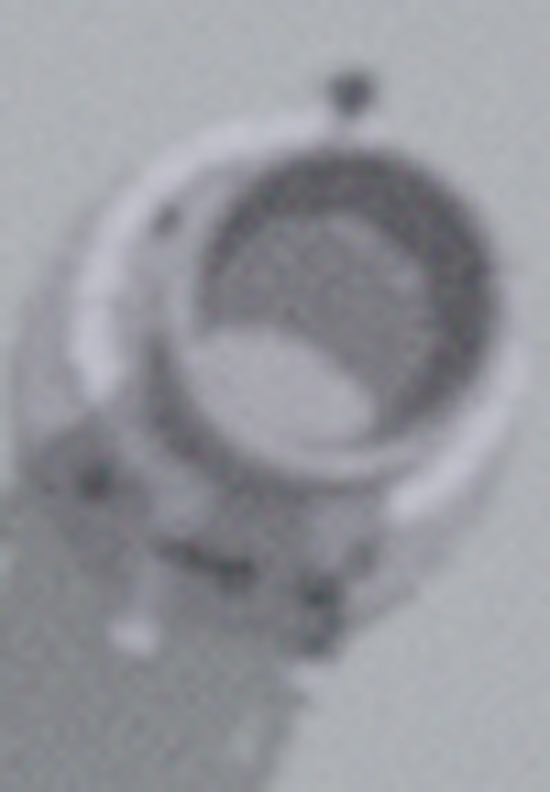

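View pics/s_c.png

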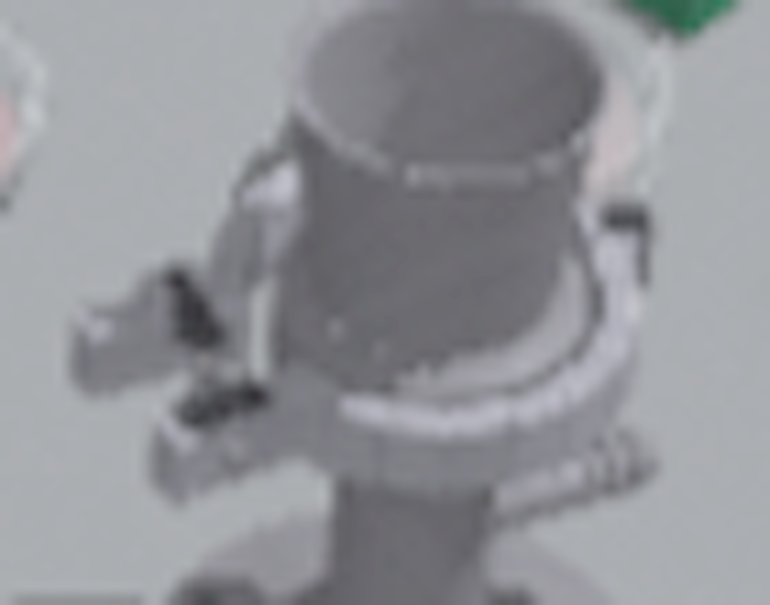

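Emit:
servo_tool:
  plan:
    - [[0,0,-0.2],[-18.3,38.8,0],91]
    - [[0,0,-0.2],[-18.3,38.8,0],91]
    - [[0,0,-0.2],[-18.3,38.8,0],91]
    - [[0,0,-0.2],[-18.3,38.8,0],91]
    - [[0,0,-0.2],[-18.3,38.8,0],91]
    - [[0,0,-0.2],[-18.3,38.8,0],91]
    - [[0,0,-0.2],[-18.3,38.8,0],91]
    - [[0,0,-0.2],[-18.3,38.8,0],91]
    - [[0,0,0],[-18.3,38.8,0],91]
    - [[0,0,0],[-18.3,38.8,0],91]

```text
time_s: 1.35
ee_pos: [495.5, 260.8, 209.1]
ee_rot: [-179.8, 0.4, 75.3]
force: [-0.1, 0.0, -0.3]
gripper_width: 90.7
```

Emit:
servo_tool:
  plan:
    - [[0,0,0],[0,0,20],91]
    - [[0,0,0],[2.8,-1.5,20],91]
    - [[0,0,0],[2.8,-1.5,20],91]
    - [[0,0,0],[2.8,-1.5,20],91]
    - [[0,0,0],[2.8,-1.5,20],91]
    - [[0,0,0],[0,0,20],91]
    - [[0,0,0],[0,0,20],91]
    - [[0,0,0],[0,0,10],91]
    - [[0,0,0],[0,0,0],91]
    - [[0,0,0],[0,0,0],91]

```text
time_s: 2.6
ee_pos: [493.3, 268.7, 51.8]
ee_rot: [-179.6, 0.6, 74.9]
force: [-0.6, -0.1, 0.1]
gripper_width: 91.2
```

Run:
```python
from h import *
for n in('side','top'):
    grab(n,n+'1.png')
s=env.state();print(s['ee_pos'],s['ee_rot'],s['qpos'],s['force'])
crop('top1.png','t_1.png',100,180,230,330,4)
crop('side1.png','s_1.png',140,120,300,260,4)
```

```text
[493.34967765 268.67275239  51.98375993] [-179.64043478    0.61755414   74.93152688] [ 27.52547481  26.03019338 103.42490667  -0.27096448  51.22787566
 -47.23317036] [ 1.29067763 -0.0125332   0.5904835 ]
```

View pics/t_1.png

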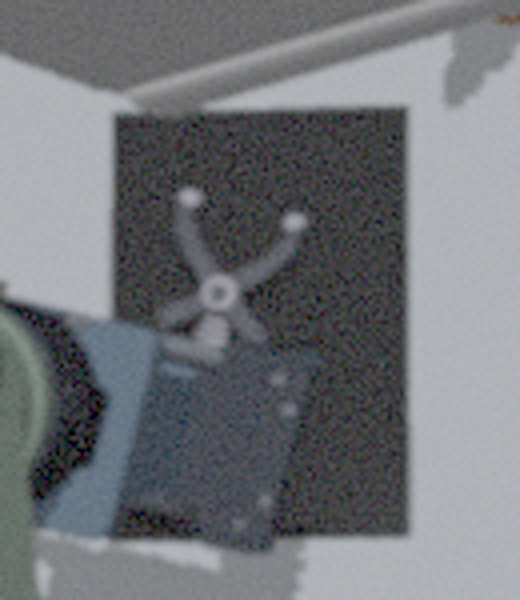

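View pics/s_1.png

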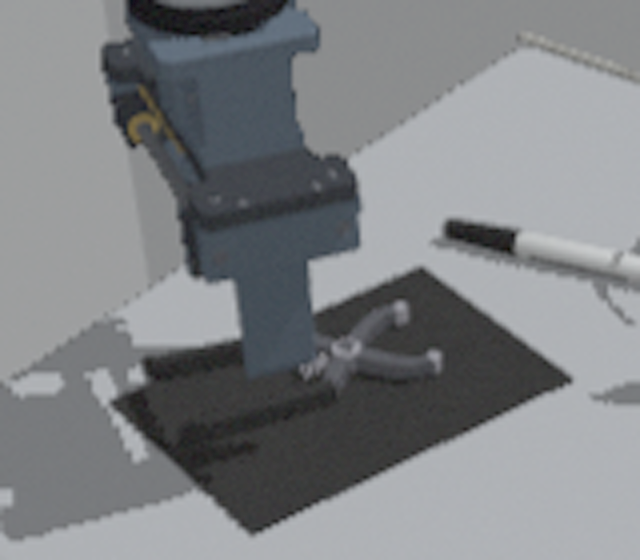

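```bash
cat >> h.py <<'E'
def delta(target,yaw):
    s=env.state();R=Ro.from_euler('xyz',s['ee_rot'],degrees=True)
    D=Ro.from_euler('xyz',[180,0,yaw],degrees=True)
    print('turn',(R.inv()*D).as_rotvec(degrees=True).round(2),'shift',R.inv().apply(np.array(target)-s['ee_pos']).round(1))
E
python3 -c "
from h import *
delta([492.5,273,5],75)"
```

```text
turn [-0.36  0.62 -0.07] shift [ 4.5 -1.7 46.9]
```

Emit:
servo_tool:
  plan:
    - [[-0.36,0.62,0],[0,0,5],91]
    - [[0,0,0],[1.5,-0.6,10],91]
    - [[0,0,0],[1.5,-0.6,10],91]
    - [[0,0,0],[1.5,-0.5,8],91]
    - [[0,0,0],[0,0,5],91]
    - [[0,0,0],[0,0,0],91]
    - [[0,0,0],[0,0,0],91]
    - [[0,0,0],[0,0,0],91]
    - [[0,0,0],[0,0,0],91]
    - [[0,0,0],[0,0,0],91]

```text
time_s: 3.95
ee_pos: [493.5, 274.2, 12.4]
ee_rot: [179.9, -0.1, 74.9]
force: [-0.3, -0.5, -0.1]
gripper_width: 90.9
```

```bash
python3 -c "
from h import *
delta([492.5,273,5.5],75)"
```

```text
turn [ 0.12 -0.13 -0.07] shift [-1.4 -0.7  6.9]
```

Emit:
servo_tool:
  plan:
    - [[0,0,0],[-0.7,-0.7,3.5],91]
    - [[0,0,0],[-0.7,0,3],91]
    - [[0,0,0],[0,0,0],80]
    - [[0,0,0],[0,0,0],72]
    - [[0,0,0],[0,0,0],67]
    - [[0,0,0],[0,0,0],64]
    - [[0,0,0],[0,0,0],62]
    - [[0,0,0],[0,0,0],61]
    - [[0,0,0],[0,0,0],60]
    - [[0,0,0],[0,0,0],60]
  squeeze: 5.3

```text
time_s: 5.2
ee_pos: [492.4, 272.9, 5.4]
ee_rot: [179.9, -0.1, 74.9]
force: [0.2, 0.5, -1.8]
gripper_width: 60.2
```

Emit:
servo_tool:
  plan:
    - [[0,0,0],[0,0,0],58]
    - [[0,0,0],[0,0,0],56]
    - [[0,0,0],[0,0,0],54]
    - [[0,0,0],[0,0,0],52]
    - [[0,0,0],[0,0,0],50]
    - [[0,0,0],[0,0,0],50]
    - [[0,0,0],[0,0,0],50]
    - [[0,0,0],[0,0,0],50]
    - [[0,0,0],[0,0,0],50]
    - [[0,0,0],[0,0,0],50]
  squeeze: 5.3

```text
time_s: 6.45
ee_pos: [492.4, 272.9, 5.4]
ee_rot: [179.9, -0.1, 74.9]
force: [-0.0, 0.0, -0.3]
gripper_width: 59.3
```

Emit:
servo_tool:
  plan:
    - [[0,0,0],[0,0,0],60.5]
    - [[0,0,0],[0,0,0],60.5]
    - [[0,0,0],[0,0,0],60.5]
    - [[0,0,0],[0,0,-5],60.5]
    - [[0,0,0],[0,0,-15],60.5]
    - [[0,0,0],[0,0,-25],60.5]
    - [[0,0,0],[0,0,-25],60.5]
    - [[0,0,0],[0,0,-25],60.5]
    - [[0,0,0],[0,0,-15],60.5]
    - [[0,0,0],[0,0,0],60.5]
  squeeze: 9

```text
time_s: 7.7
ee_pos: [492.5, 272.9, 123.5]
ee_rot: [179.7, -0.3, 74.9]
force: [-0.6, -0.5, -1.4]
gripper_width: 60.7
```

Run:
```python
from h import *
for n in('side','top'):
    grab(n,n+'2.png')
s=env.state();print(s['ee_pos'],s['ee_rot'],s['gripper_width'],s['force'])
crop('top2.png','t_2.png',100,180,230,330,4)
crop('side2.png','s_2.png',140,100,300,240,4)
delta([394.4,-64.6,79.4],74)
```

```text
[491.53549168 272.40847917 121.77691215] [ 1.79885435e+02 -1.29738298e-01  7.49279292e+01] 60.45314602979685 [-0.74177366 -0.1654824  -1.59541936]
turn [ 0.11 -0.13  0.93] shift [-350.8   -6.2   41.6]
```

View pics/t_2.png

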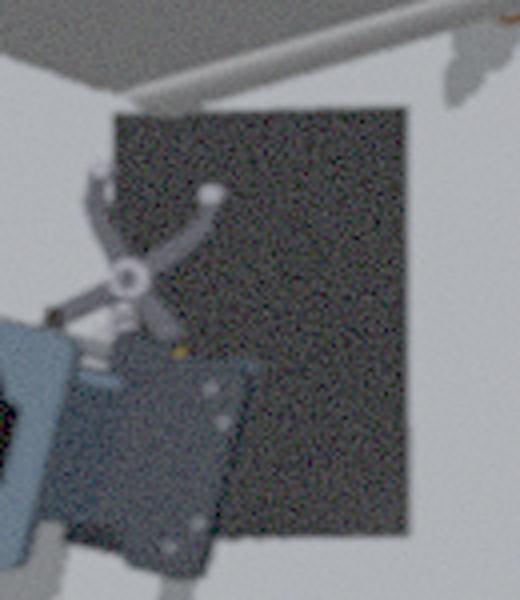

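View pics/s_2.png

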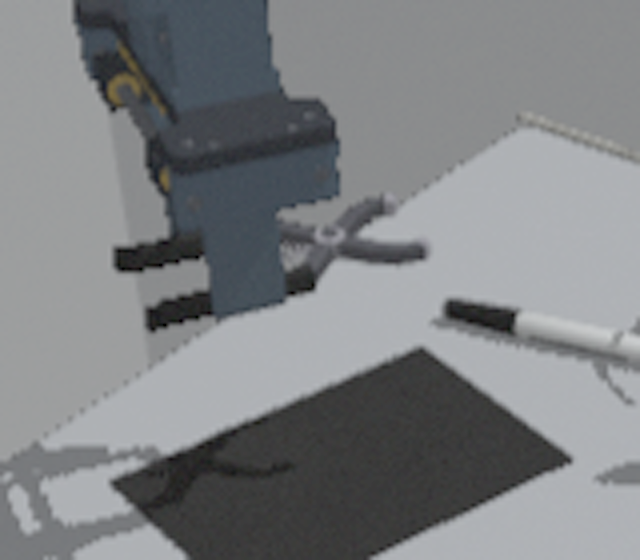

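Run:
```python
from h import *
t=ld('top2.png');s=ld('side2.png')
T=lambda x,y:(x/4+100-.4,y/4+180-.4);S=lambda x,y:(x/4+140-.4,y/4+100-.4)
L=tri(t,T(100,170),s,S(390,203));Rr=tri(t,T(211,193),s,S(425,247));P=tri(t,T(130,278),s,S(330,235))
print(L,Rr,P)
st=env.state();R=Ro.from_euler('xyz',st['ee_rot'],degrees=True)
for q in(L,Rr,P): print(R.inv().apply(q[0]-st['ee_pos']).round(1))
```

```text
(array([588.87552913, 271.68358501, 128.91365664]), np.float64(1.552525756331407)) (array([578.39146285, 227.04489545, 127.72960689]), np.float64(1.8210582966776228)) (array([544.24576942, 258.41641215, 133.32935708]), np.float64(0.4326857857170248))
[24.6 94.2 -6.9]
[-21.2  95.7  -5.8]
[  0.2  54.6 -11.4]
```

```bash
python3 -c "
from h import *
delta([398.9,-65.3,80],73)"
```

```text
turn [ 0.11 -0.13  1.93] shift [-350.3   -1.7   41. ]
```

Emit:
servo_tool:
  plan:
    - [[0,0,0.2],[-20,0,0],60.5]
    - [[0,0,0.2],[-38,0,0],60.5]
    - [[0,0,0.2],[-42,0,0],60.5]
    - [[0,0,0.2],[-42,0,2],60.5]
    - [[0,0,0.2],[-42,0,5],60.5]
    - [[0,0,0.2],[-42,0,8],60.5]
    - [[0,0,0.2],[-42,0,10],60.5]
    - [[0,0,0.2],[-38,0,5],60.5]
    - [[0,0,0.2],[-20,0,0],60.5]
    - [[0,0,0],[0,0,0],60.5]

```text
time_s: 9.05
ee_pos: [385.0, -58.5, 83.2]
ee_rot: [-179.0, 0.6, 73.0]
force: [-0.5, -0.3, -1.0]
gripper_width: 60.3
```

```bash
python3 -c "
from h import *
delta([398.9,-65.3,80],73); print(env.state()['gripper_width'],env.state()['ee_pos'])"
```

```text
turn [-1.03  0.58 -0.04] shift [-2.4 15.3  2.9]
60.28742905349756 [385.00356788 -58.53249191  83.17164862]
```

Emit:
servo_tool:
  plan:
    - [[-1.0,0.6,0],[0,0,0],60.5]
    - [[0,0,0],[-0.8,5,1],60.5]
    - [[0,0,0],[-0.8,5,1],60.5]
    - [[0,0,0],[-0.8,5,1],60.5]
    - [[0,0,0],[0,0,0],60.5]
    - [[0,0,0],[0,0,0],60.5]
    - [[0,0,0],[0,0,0],60.5]
    - [[0,0,0],[0,0,0],60.5]
    - [[0,0,0],[0,0,0],60.5]
    - [[0,0,0],[0,0,0],60.5]

```text
time_s: 10.3
ee_pos: [399.4, -63.8, 79.5]
ee_rot: [-180.0, -0.1, 73.1]
force: [-0.4, -1.4, -1.0]
gripper_width: 60.6
```

Run:
```python
from h import *
for n in('side','top'):
    grab(n,n+'3.png')
s=env.state();print(s['ee_pos'],s['ee_rot'],s['gripper_width'],s['force'])
crop('top3.png','t_3.png',310,190,400,290,8)
crop('side3.png','s_3.png',270,225,400,310,6)
```

```text
[399.43042697 -63.82550963  79.48546243] [-1.79972679e+02 -7.89598458e-02  7.31380630e+01] 60.39492589279346 [ 0.44700797 -1.18117217 -0.70087939]
```

View pics/t_3.png

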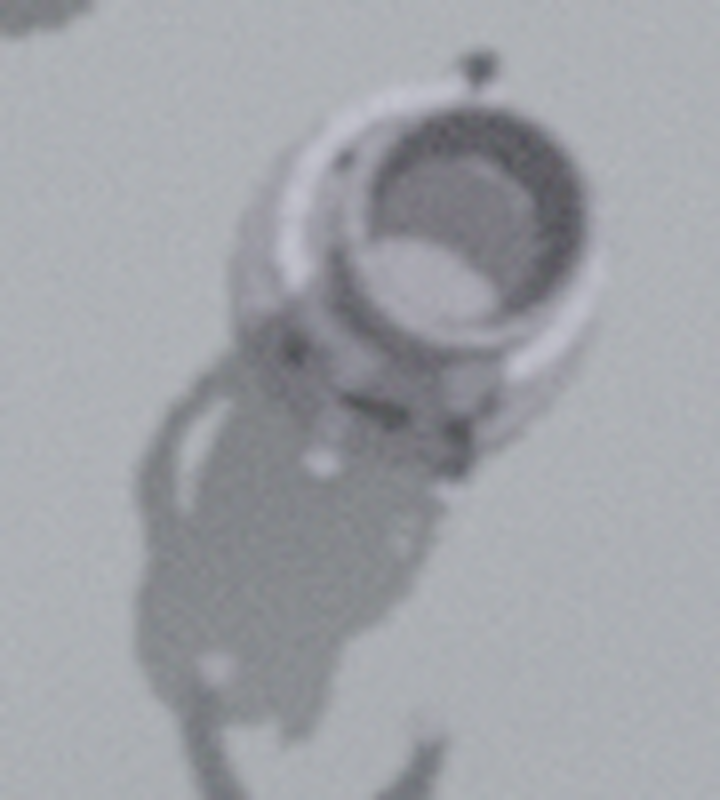

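View pics/s_3.png

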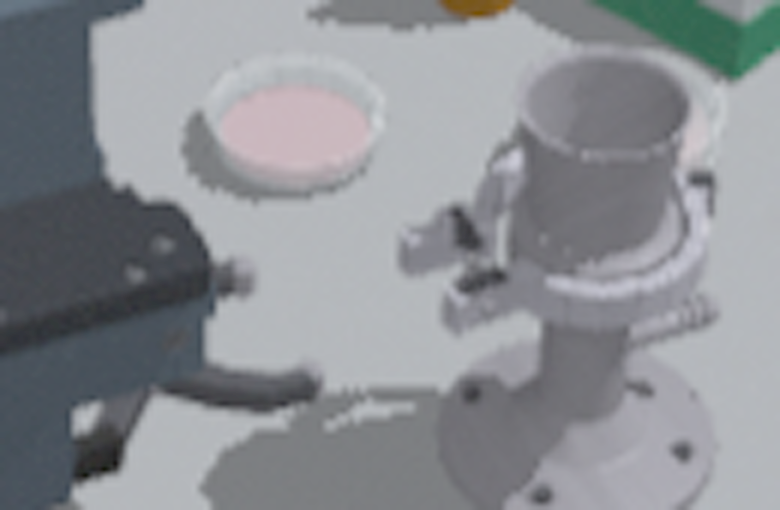

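Run:
```python
from h import *
crop('top3.png','t_3b.png',320,255,385,310,11)
t=ld('top3.png');s=ld('side3.png')
T=lambda x,y:(x/8+310-.4,y/8+190-.4);S=lambda x,y:(x/6+270-.4,y/6+225-.4)
st=env.state();R=Ro.from_euler('xyz',st['ee_rot'],degrees=True)
for n,a,b in(('tL',T(213,662),S(240,268)),('tR',T(431,722),S(310,370)),('eL',T(322,463),S(413,238)),('eR',T(447,490),S(460,295)),('pin',T(479,66),S(702,180))):
    p=tri(t,a,s,b);print(n,p[0].round(1),p[1].round(1),R.inv().apply(p[0]-st['ee_pos']).round(1))
```

```text
tL [497.1 -67.2  84.7] 1.3 [25.1 94.4 -5.2]
tR [ 483.4 -112.2   85.7] 0.8 [-22.   94.4  -6.3]
eL [538.8 -92.   88.7] 1.3 [ 13.5 141.6  -9.2]
eR [ 532.5 -118.    88.4] 1.7 [-13.2 143.1  -9. ]
pin [ 621.  -127.7   88.2] 0.3 [  3.2 230.6  -8.8]
```

View pics/t_3b.png

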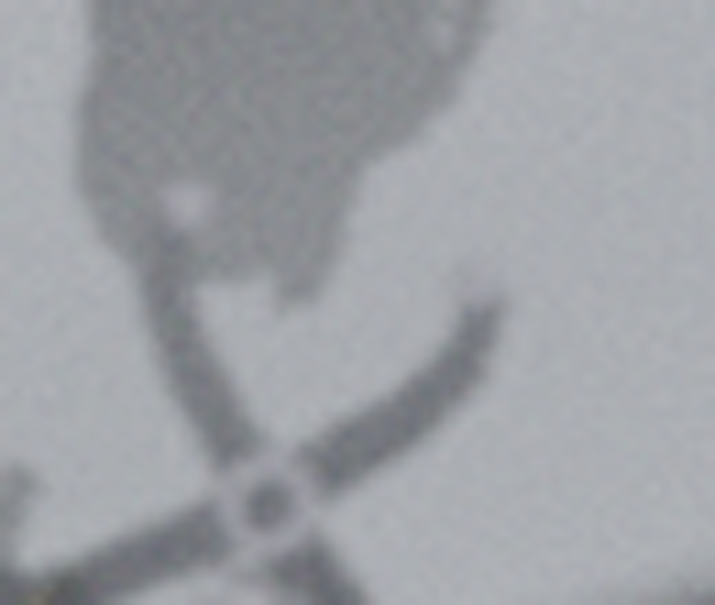

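Run:
```python
from h import *
for k,(tl,tr,pv,pz,sc,off) in {'2':((100,170),(211,193),(130,278),133.4,4,(100,180)),'3':((186,203),(485,275),(268,502),91.1,11,(320,255))}.items():
    t=ld(f'top{k}.png');s=ld(f'side{k}.png')
    U=lambda p:(p[0]/sc+off[0]-.4,p[1]/sc+off[1]-.4)
    for dz in(-2,-6):
        L=plane(t,[U(tl)],pz+dz)[0];R_=plane(t,[U(tr)],pz+dz)[0];P=plane(t,[U(pv)],pz)[0]
        print(k,dz,L.round(1),R_.round(1),P.round(1),'d',np.linalg.norm(L-R_).round(1),np.linalg.norm(((L+R_)/2-P)[:2]).round(1),'side',proj(s,[L,R_,P]).round(1).tolist())
```

```text
2 -2 [588.  271.3 131.4] [577.3 226.5 131.4] [544.1 258.5 133.4] d 46.1 39.8 side [[236.4, 149.5], [245.0, 160.0], [221.9, 158.3]]
2 -6 [588.4 272.8 127.4] [577.7 227.7 127.4] [544.1 258.5 133.4] d 46.3 39.9 side [[236.3, 150.8], [244.9, 161.4], [221.9, 158.3]]
3 -2 [496.4 -67.8  89.1] [ 484.2 -112.6   89.1] [451.2 -78.5  91.1] d 46.4 40.8 side [[309.9, 267.7], [322.0, 284.6], [293.2, 281.9]]
3 -6 [496.4 -68.   85.1] [ 484.1 -112.9   85.1] [451.2 -78.5  91.1] d 46.6 40.8 side [[310.0, 269.5], [322.1, 286.6], [293.2, 281.9]]
```

Run:
```python
from h import *
crop('side3.png','s_3b.png',295,260,335,300,16)
crop('side2.png','s_2b.png',215,140,255,170,16)
```

```text
(no output)
```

View pics/s_3b.png

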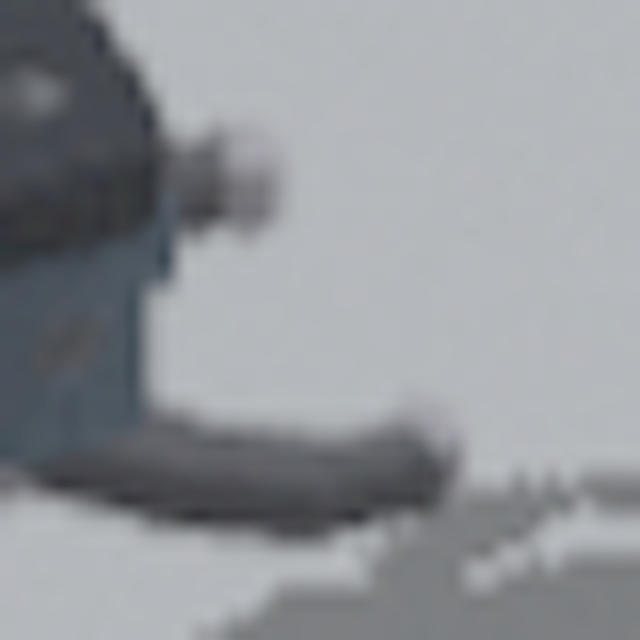

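View pics/s_2b.png

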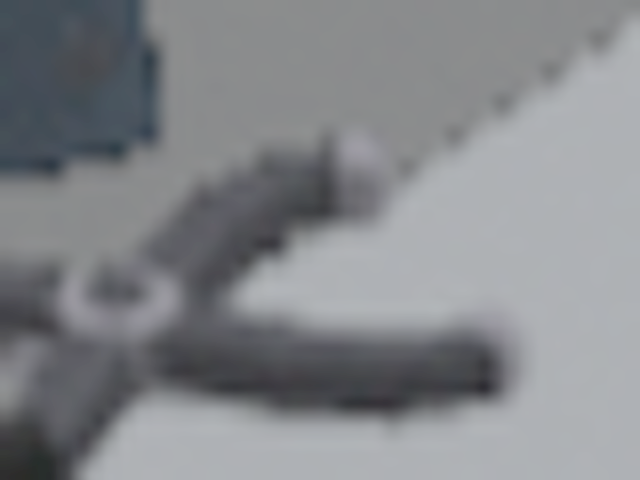

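Emit:
servo_tool:
  plan:
    - [[0,0,0],[-1,5,0],61.5]
    - [[0,0,0],[-1,8,0],61.5]
    - [[0,0,0],[0,8,0],61.5]
    - [[0,0,0],[0,8,0],61.5]
    - [[0,0,0],[0,5,0],61.5]
    - [[0,0,0],[0,0,0],61.5]
    - [[0,0,0],[0,0,0],61.5]
    - [[0,0,0],[0,0,0],61.5]
    - [[0,0,0],[0,0,0],61.5]
    - [[0,0,0],[0,0,0],61.5]

```text
time_s: 11.65
ee_pos: [433.7, -76.5, 79.3]
ee_rot: [-180.0, -0.1, 73.1]
force: [0.3, 0.3, -0.5]
gripper_width: 61.6
```

Run:
```python
from h import *
for n in('side','top'):
    grab(n,n+'4.png')
s=env.state();print(s['ee_pos'],s['ee_rot'],s['gripper_width'],s['force'])
crop('top4.png','t_4.png',325,215,390,275,11)
crop('side4.png','s_4.png',310,240,370,290,13)
```

```text
[433.71826092 -76.48103341  79.33710419] [-1.79961423e+02 -7.80319627e-02  7.31360020e+01] 61.604086792819984 [-0.18776507 -0.07840026 -0.82935326]
```

View pics/t_4.png

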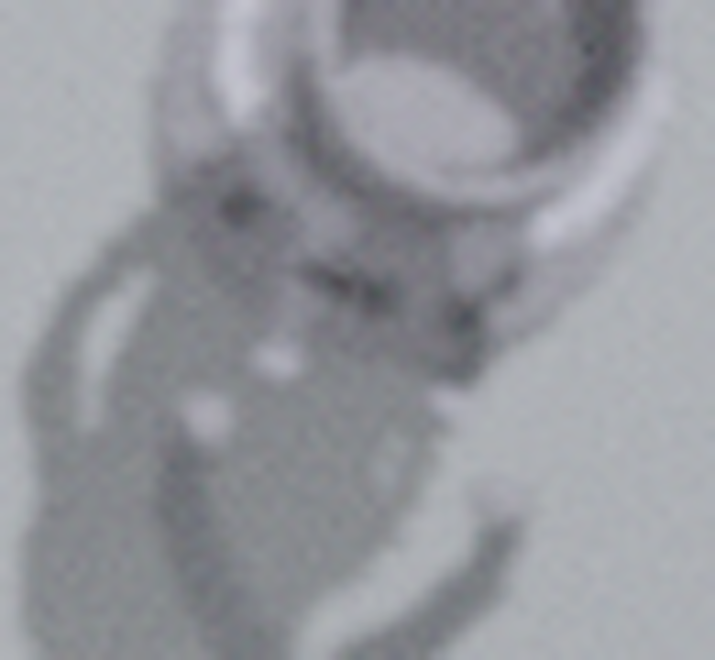

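View pics/s_4.png

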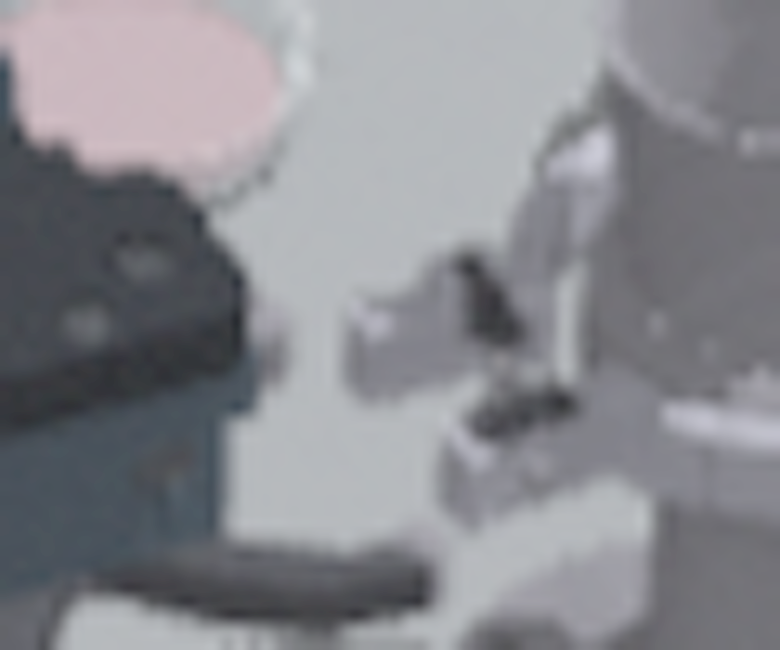

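Emit:
servo_tool:
  plan:
    - [[0,0,-0.7],[0,0,0],61.5]
    - [[0,0,0],[0,4,0],61.5]
    - [[0,0,0],[0,4.5,0],61.5]
    - [[0,0,0],[0,4.5,0],61.5]
    - [[0,0,0],[0,4,0],61.5]
    - [[0,0,0],[0,0,0],61.5]
    - [[0,0,0],[0,0,0],61.5]
    - [[0,0,0],[0,0,0],61.5]
    - [[0,0,0],[0,0,0],61.5]
    - [[0,0,0],[0,0,0],61.5]

```text
time_s: 13.0
ee_pos: [451.3, -81.6, 79.3]
ee_rot: [-180.0, -0.1, 73.9]
force: [0.7, -0.6, -1.6]
gripper_width: 61.7
```

Run:
```python
from h import *
for n in('side','top'):
    grab(n,n+'5.png')
s=env.state();print(s['ee_pos'],s['ee_rot'],s['gripper_width'],s['force'])
crop('top5.png','t_5.png',325,215,390,275,11)
crop('side5.png','s_5.png',310,240,370,290,13)
```

```text
[451.2915267  -81.58173288  79.24363717] [-1.79959675e+02 -7.80220839e-02  7.38837013e+01] 61.8459999797868 [ 0.20322464 -0.22665242 -0.33410142]
```

View pics/t_5.png

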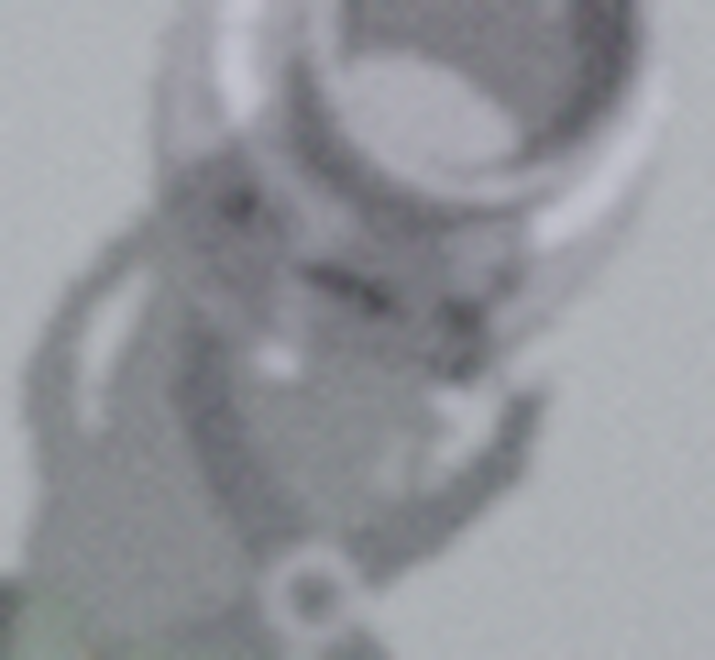

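View pics/s_5.png

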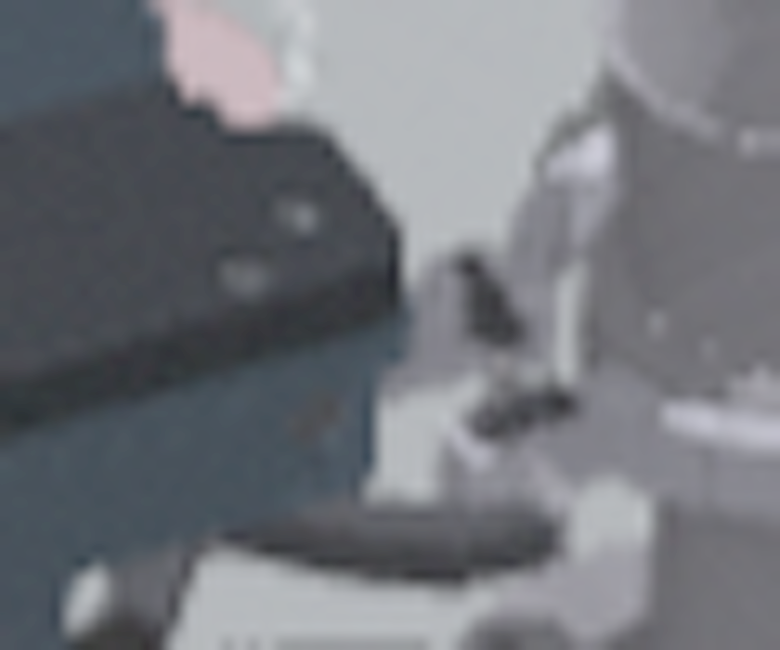

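Emit:
servo_tool:
  plan:
    - [[0,0,0],[0,0,0],60]
    - [[0,0,0],[0,0,0],59]
    - [[0,0,0],[0,0,0],58]
    - [[0,0,0],[0,0,0],57]
    - [[0,0,0],[0,0,0],56]
    - [[0,0,0],[0,0,0],55]
    - [[0,0,0],[0,0,0],54]
    - [[0,0,0],[0,0,0],53]
    - [[0,0,0],[0,0,0],52.5]
    - [[0,0,0],[0,0,0],52]
  squeeze: 8.5

```text
time_s: 14.35
ee_pos: [450.8, -81.7, 79.1]
ee_rot: [-179.9, -0.1, 73.9]
force: [-1.1, -1.1, -0.7]
gripper_width: 56.0
```

Run:
```python
from h import *
for n in('side','top'):
    grab(n,n+'6.png')
s=env.state();print(s['ee_pos'],s['ee_rot'],s['gripper_width'],s['force'],s['torque'])
crop('top6.png','t_6.png',325,215,390,275,11)
crop('side6.png','s_6.png',310,240,370,290,13)
```

```text
[450.78720539 -81.73768118  79.1468326 ] [-1.79906938e+02 -5.11141737e-02  7.38705178e+01] 55.89322494861676 [ 0.07695296 -0.3391433  -0.43743274] [-0.12101489  0.09959418 -0.08074651]
```

View pics/t_6.png

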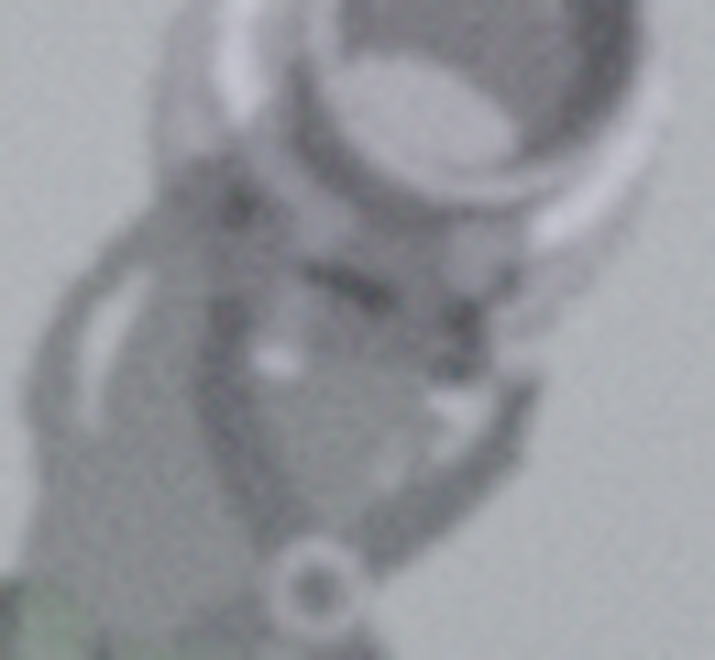

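View pics/s_6.png

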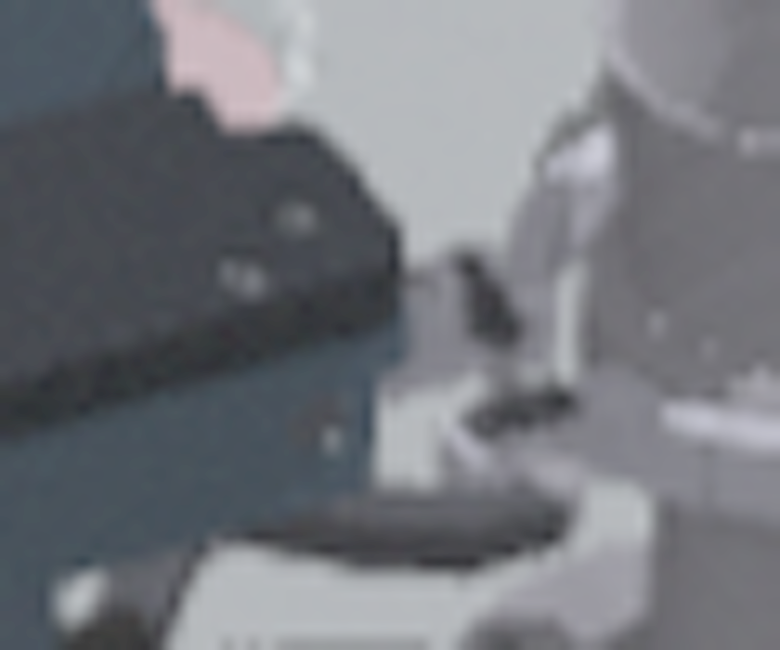

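Emit:
servo_tool:
  plan:
    - [[0,0,0],[0,0,0],55.5]
    - [[0,0,0],[0,0,0],55]
    - [[0,0,0],[0,0,0],54.5]
    - [[0,0,0],[0,0,0],54]
    - [[0,0,0],[0,0,0],53.5]
    - [[0,0,0],[0,0,0],53]
    - [[0,0,0],[0,0,0],52.5]
    - [[0,0,0],[0,0,0],52]
    - [[0,0,0],[0,0,0],51.5]
    - [[0,0,0],[0,0,0],51]
  squeeze: 10.5

```text
time_s: 15.7
ee_pos: [449.0, -81.7, 78.6]
ee_rot: [-179.7, -0.0, 73.8]
force: [-2.5, -0.4, -0.9]
gripper_width: 53.4
```

Run:
```python
from h import *
for n in('side','top'):
    grab(n,n+'7.png')
s=env.state();print(s['ee_pos'],s['ee_rot'],s['gripper_width'],s['force'],s['torque'])
crop('top7.png','t_7.png',325,215,390,275,11)
crop('side7.png','s_7.png',310,240,370,290,13)
```

```text
[448.98140984 -81.65593187  78.62601035] [-1.79692771e+02 -1.16713212e-02  7.38449823e+01] 53.25270997397874 [-2.67742281 -0.52094522 -0.92661044] [-0.12189401  0.37440113 -0.16321395]
```

View pics/t_7.png

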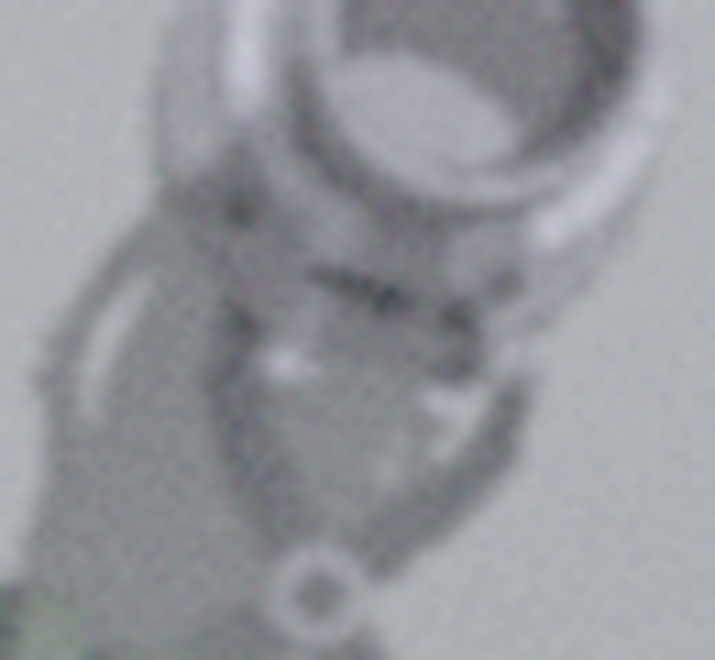

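View pics/s_7.png

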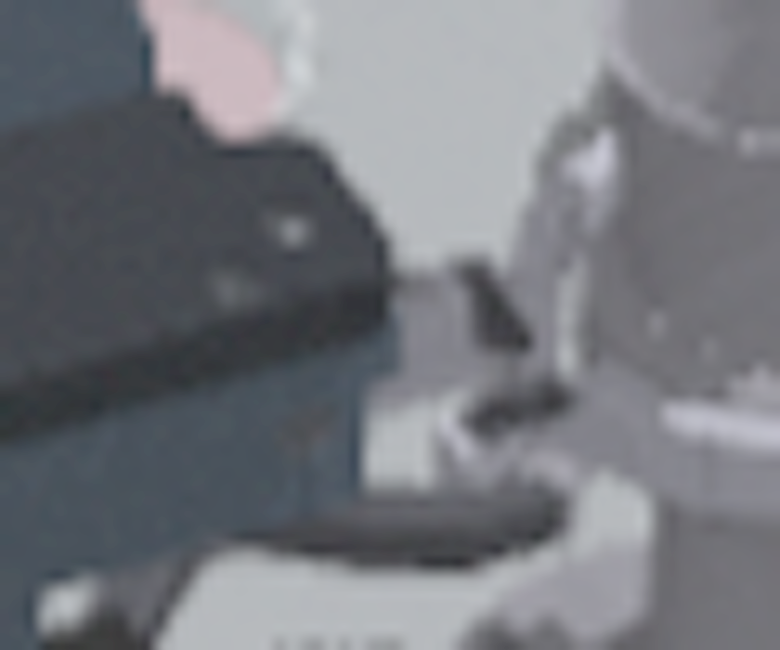

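Emit:
servo_tool:
  plan:
    - [[-0.3,0,0],[0,0,-0.4],53]
    - [[0,0,0],[0,0,-0.2],52.5]
    - [[0,0,0],[0,0,0],52]
    - [[0,0,0],[-0.2,0,0],51.5]
    - [[0,0,0],[-0.2,0,0],51]
    - [[0,0,0],[-0.2,0,0],50.5]
    - [[0,0,0],[-0.2,0,0],50]
    - [[0,0,0],[-0.2,0,0],49.5]
    - [[0,0,0],[0,0,0],49]
    - [[0,0,0],[0,0,0],48.5]
  squeeze: 11.5

```text
time_s: 17.05
ee_pos: [447.4, -82.0, 78.8]
ee_rot: [-179.8, -0.0, 73.9]
force: [-2.0, 0.0, -0.7]
gripper_width: 50.1
```

Run:
```python
from h import *
for n in('side','top'):
    grab(n,n+'8.png')
s=env.state();print(s['ee_pos'],s['ee_rot'],s['gripper_width'],s['force'],s['torque'])
crop('top8.png','t_8.png',325,215,390,275,11)
```

```text
[447.47614893 -82.05967483  78.81995155] [-1.79846432e+02 -3.06227067e-02  7.38692348e+01] 49.586952321916144 [-2.35851591  0.3987185  -0.78100536] [ 0.01529662  0.54063187 -0.04694402]
```

View pics/t_8.png

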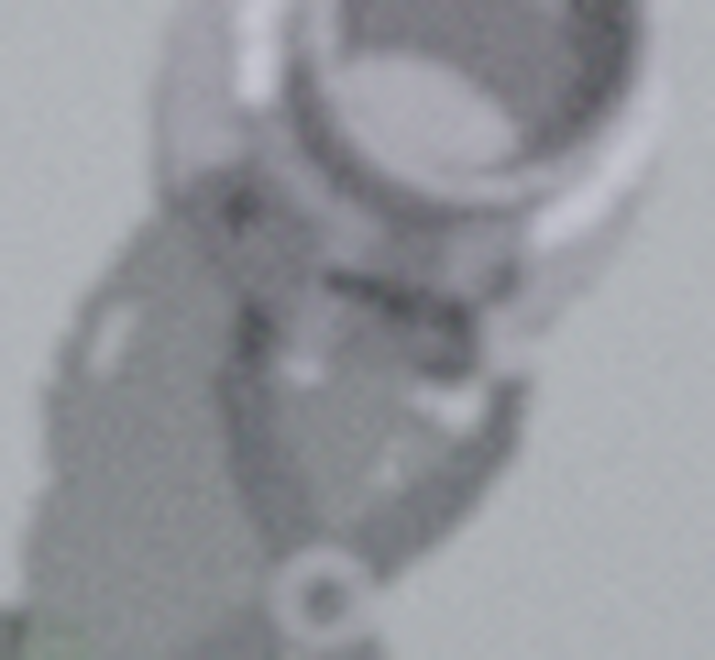

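Emit:
servo_tool:
  plan:
    - [[-0.1,0,0],[-0.2,0.1,-0.2],48.6]
    - [[0,0,0],[-0.2,0.1,0],48.2]
    - [[0,0,0],[-0.2,0.1,0],47.8]
    - [[0,0,0],[-0.2,0.1,0],47.4]
    - [[0,0,0],[-0.2,0.1,0],47]
    - [[0,0,0],[-0.2,0.1,0],46.6]
    - [[0,0,0],[-0.2,0.1,0],46.3]
    - [[0,0,0],[0,0.1,0],46]
    - [[0,0,0],[0,0,0],46]
    - [[0,0,0],[0,0,0],46]
  squeeze: 11.5

```text
time_s: 18.4
ee_pos: [447.5, -83.1, 78.9]
ee_rot: [-179.9, -0.1, 73.9]
force: [-2.5, 1.1, -0.9]
gripper_width: 48.3
```

Run:
```python
from h import *
for n in('side','top'):
    grab(n,n+'9.png')
s=env.state();print(s['ee_pos'],s['ee_rot'],s['gripper_width'],s['force'],s['torque'])
crop('top9.png','t_9.png',325,215,390,275,11)
```

```text
[447.49162915 -83.14130321  78.89844418] [-1.79889170e+02 -7.27421243e-02  7.38945129e+01] 48.638548172558316 [-3.77487159  0.99995645 -1.21843365] [0.20548846 0.55367703 0.03837501]
```

View pics/t_9.png

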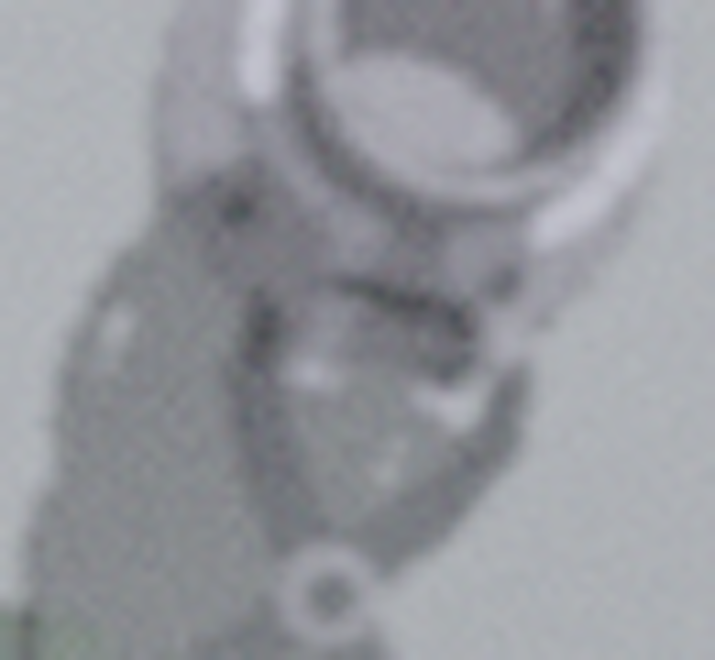

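Emit:
servo_tool:
  plan:
    - [[-0.1,0,0],[0.2,0,-0.2],48]
    - [[0,0,0],[0.2,0,0],47.7]
    - [[0,0,0],[0,0,0],47.4]
    - [[0,0,0],[0,0,0],47.1]
    - [[0,0,0],[0,0,0],46.8]
    - [[0,0,0],[0,0,0],46.5]
    - [[0,0,0],[0,0,0],46.2]
    - [[0,0,0],[0,0,0],46]
    - [[0,0,0],[0,0,0],46]
    - [[0,0,0],[0,0,0],46]
  squeeze: 12.3

```text
time_s: 19.75
ee_pos: [447.5, -83.1, 79.1]
ee_rot: [-180.0, -0.0, 73.9]
force: [-3.0, -0.6, -0.9]
gripper_width: 48.0
```

Run:
```python
from h import *
for n in('side','top'):
    grab(n,n+'10.png')
s=env.state();print(s['ee_pos'],s['ee_rot'],s['gripper_width'],s['force'],s['torque'])
crop('top10.png','t_10.png',325,215,390,275,11)
crop('side10.png','s_10.png',310,240,370,290,13)
```

```text
[447.52511188 -83.05850886  79.0946528 ] [-1.79994748e+02 -4.11251612e-02  7.38815926e+01] 48.229638787280315 [-3.38589689  0.86886422 -0.67058329] [0.09506912 0.61205067 0.00270199]
```

View pics/t_10.png

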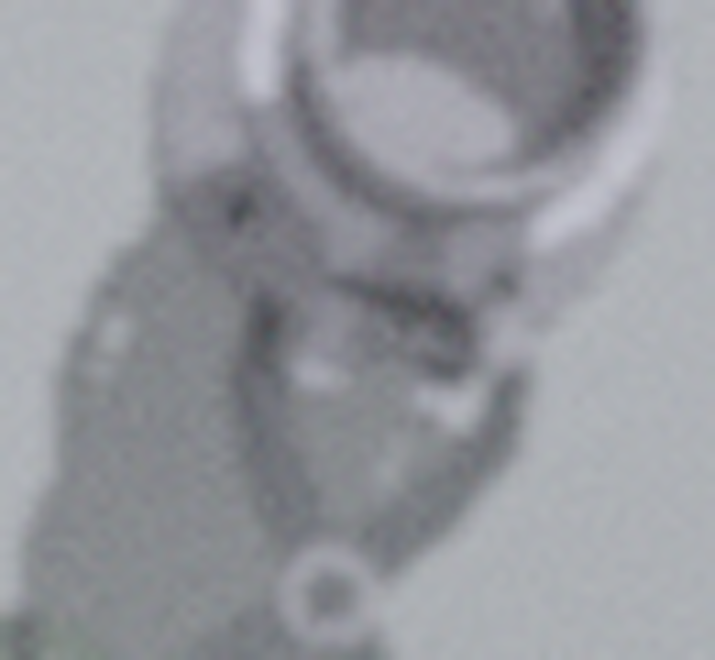

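View pics/s_10.png

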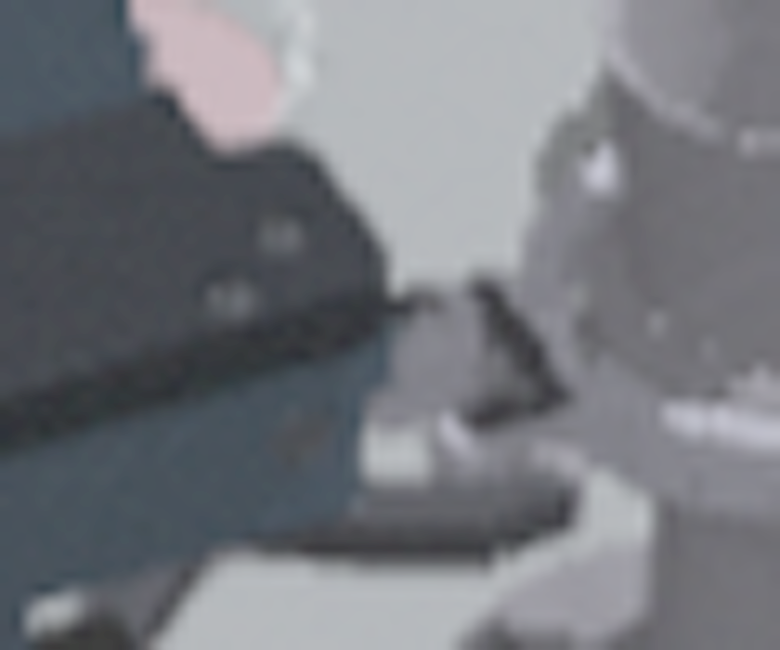

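Emit:
servo_tool:
  plan:
    - [[0,0,0],[0,0,0],48.5]
    - [[0,0,0],[0,0,0],49.5]
    - [[0,0,0],[0,0,0],50.5]
    - [[0,0,0],[0,0,0],51.5]
    - [[0,0,0],[0,0,0],52.5]
    - [[0,0,0],[0,0,0],53.5]
    - [[0,0,0],[0,0,0],54]
    - [[0,0,0],[0,0,0],54]
    - [[0,0,0],[0,0,0],54]
    - [[0,0,0],[0,0,0],54]
  squeeze: 12.3

```text
time_s: 21.1
ee_pos: [451.0, -83.1, 80.1]
ee_rot: [179.6, -0.1, 73.9]
force: [0.0, 0.3, -0.6]
gripper_width: 53.9
```

Run:
```python
from h import *
for n in('side','top'):
    grab(n,n+'11.png')
s=env.state();print(s['ee_pos'],s['ee_rot'],s['gripper_width'],s['force'],s['torque'])
crop('top11.png','t_11.png',325,215,390,275,11)
crop('side11.png','s_11.png',310,240,370,290,13)
```

```text
[450.97095901 -83.08965542  80.05623857] [ 1.79598751e+02 -1.33332988e-01  7.39180506e+01] 54.413495732508146 [ 0.10855678  0.98167916 -0.98740606] [0.27604588 0.03153825 0.1540392 ]
```

View pics/t_11.png

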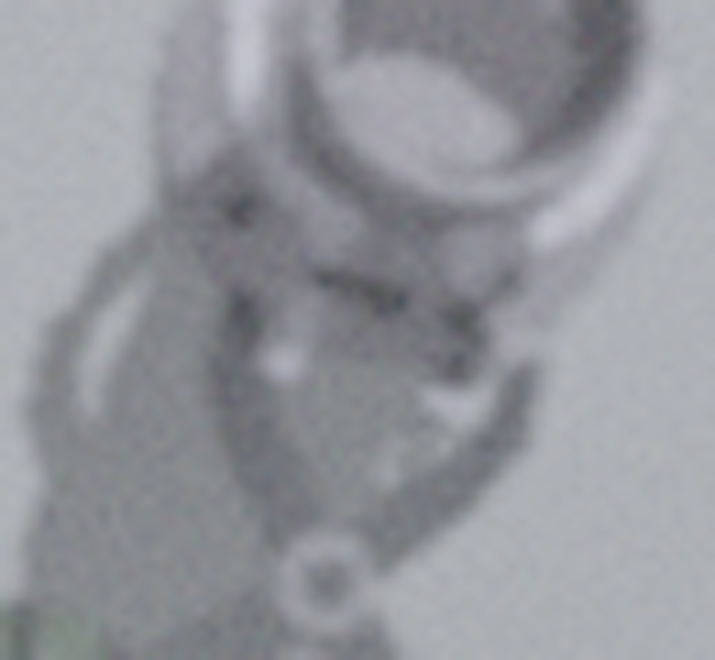

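View pics/s_11.png

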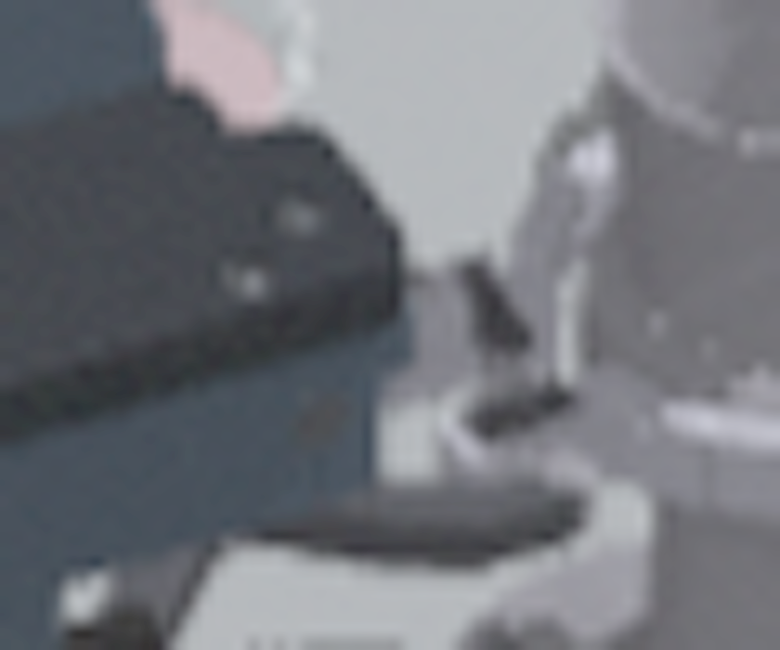

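Emit:
servo_tool:
  plan:
    - [[0.4,0,0],[0,0,0.6],53.5]
    - [[0,0,0],[0.1,-0.3,0],53]
    - [[0,0,0],[0.1,-0.3,0],52.5]
    - [[0,0,0],[0,-0.3,0],52]
    - [[0,0,0],[0,-0.3,0],51.5]
    - [[0,0,0],[0,-0.3,0],51]
    - [[0,0,0],[0,-0.3,0],50.5]
    - [[0,0,0],[0,-0.3,0],50]
    - [[0,0,0],[0,-0.3,0],49.5]
    - [[0,0,0],[0,-0.3,0],49]
  squeeze: 12.3

```text
time_s: 22.45
ee_pos: [448.3, -83.1, 79.5]
ee_rot: [180.0, -0.0, 73.9]
force: [-1.0, -0.4, -1.6]
gripper_width: 48.8
```

Emit:
servo_tool:
  plan:
    - [[0,0,0],[0,-0.2,0],48.7]
    - [[0,0,0],[0,-0.2,0],48.4]
    - [[0,0,0],[0,-0.2,0],48.1]
    - [[0,0,0],[0,-0.2,0],47.8]
    - [[0,0,0],[0,-0.2,0],47.5]
    - [[0,0,0],[0,-0.2,0],47.3]
    - [[0,0,0],[0,-0.2,0],47.1]
    - [[0,0,0],[0,-0.2,0],46.9]
    - [[0,0,0],[0,-0.2,0],46.7]
    - [[0,0,0],[0,-0.2,0],46.5]

```text
time_s: 23.7
ee_pos: [447.3, -82.9, 79.8]
ee_rot: [179.8, -0.0, 73.9]
force: [-0.5, -1.1, -0.3]
gripper_width: 46.8
```

Run:
```python
from h import *
for n in('side','top'):
    grab(n,n+'12.png')
s=env.state();print(s['ee_pos'],s['ee_rot'],s['gripper_width'],s['force'],s['torque'])
crop('top12.png','t_12.png',325,215,390,275,11)
crop('side12.png','s_12.png',310,240,370,290,13)
```

```text
[447.24460596 -82.88040175  79.77872223] [ 1.79841226e+02 -3.88431854e-02  7.38670605e+01] 46.95513386209678 [-0.50529503 -1.35937368 -1.11469783] [-0.23615189  0.0176902  -0.14859054]
```

View pics/t_12.png

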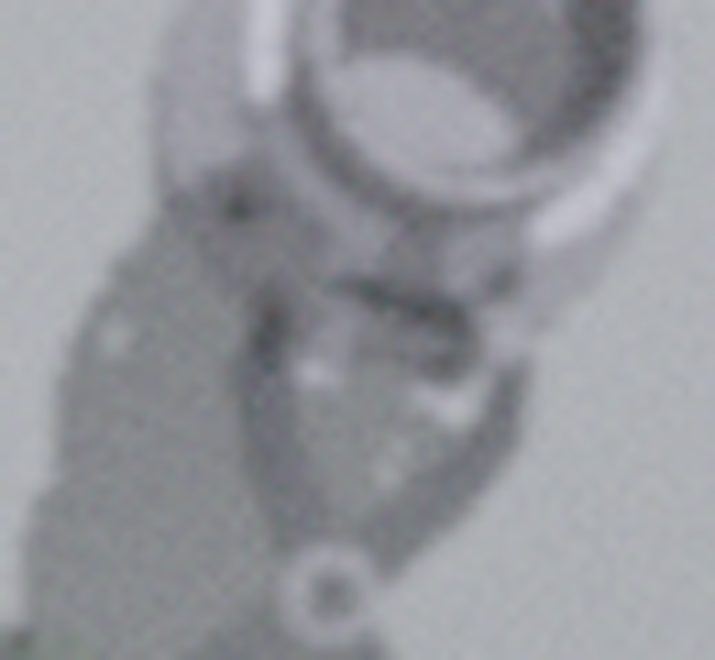

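View pics/s_12.png

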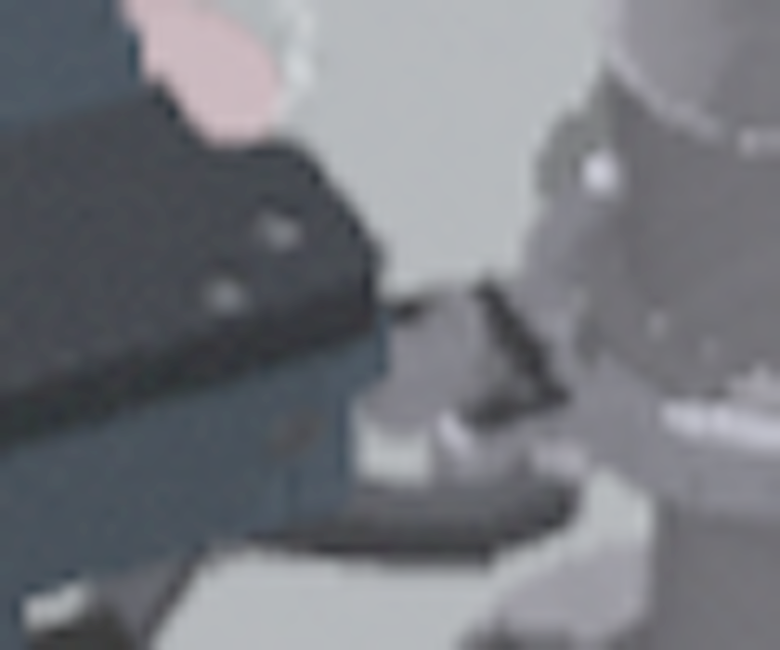

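Emit:
servo_tool:
  plan:
    - [[0.2,0,0],[-0.1,-0.15,0.2],46.3]
    - [[0,0,0],[-0.1,-0.15,0.1],46.1]
    - [[0,0,0],[-0.1,-0.15,0],45.9]
    - [[0,0,0],[-0.1,-0.15,0],45.7]
    - [[0,0,0],[-0.1,-0.15,0],45.5]
    - [[0,0,0],[-0.1,-0.15,0],45.3]
    - [[0,0,0],[-0.1,-0.15,0],45.1]
    - [[0,0,0],[-0.1,-0.15,0],44.9]
    - [[0,0,0],[-0.1,-0.15,0],44.7]
    - [[0,0,0],[-0.1,-0.15,0],44.5]

```text
time_s: 25.05
ee_pos: [445.7, -83.5, 79.5]
ee_rot: [-180.0, -0.0, 73.9]
force: [-0.5, -0.9, -0.8]
gripper_width: 44.7
```

Run:
```python
from h import *
for n in('side','top'):
    grab(n,n+'13.png')
s=env.state();print(s['ee_pos'],s['ee_rot'],s['gripper_width'],s['force'],s['torque'])
crop('top13.png','t_13.png',325,215,390,275,11)
crop('side13.png','s_13.png',310,240,370,290,13)
```

```text
[445.74390798 -83.47632418  79.56273176] [-1.79989124e+02 -5.13544252e-02  7.38680477e+01] 44.81808239912352 [-0.24912835 -1.63223879 -1.54053523] [-0.24156999 -0.05915976 -0.17445679]
```

View pics/t_13.png

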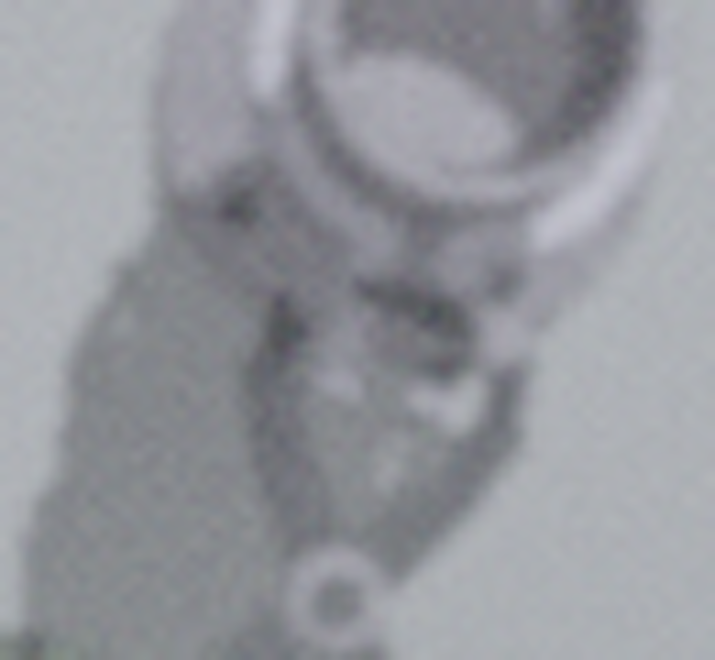

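View pics/s_13.png

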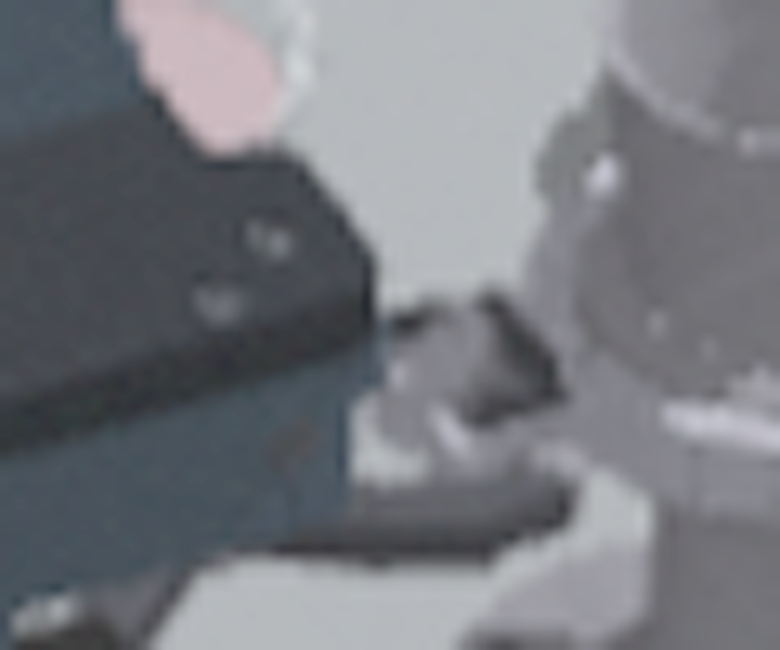

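Emit:
servo_tool:
  plan:
    - [[0,0,0],[-0.15,-0.12,0],44.3]
    - [[0,0,0],[-0.15,-0.12,0],44.1]
    - [[0,0,0],[-0.15,-0.12,0],43.9]
    - [[0,0,0],[-0.15,-0.12,0],43.7]
    - [[0,0,0],[-0.15,-0.12,0],43.5]
    - [[0,0,0],[-0.15,-0.12,0],43.3]
    - [[0,0,0],[-0.15,-0.12,0],43.2]
    - [[0,0,0],[-0.15,-0.12,0],43.1]
    - [[0,0,0],[-0.1,-0.1,0],43]
    - [[0,0,0],[-0.1,0,0],43]

```text
time_s: 26.4
ee_pos: [445.2, -84.1, 79.8]
ee_rot: [179.9, -0.1, 73.9]
force: [0.6, 0.4, -1.8]
gripper_width: 43.6
```

Run:
```python
from h import *
for n in('side','top'):
    grab(n,n+'14.png')
s=env.state();print(s['ee_pos'],s['ee_rot'],s['gripper_width'],s['force'],s['torque'])
crop('top14.png','t_14.png',325,215,390,275,11)
crop('side14.png','s_14.png',310,240,370,290,13)
```

```text
[445.21458221 -84.13493699  79.77634085] [ 1.79911864e+02 -1.17867445e-01  7.38949273e+01] 43.45289518378731 [ 1.31017083  0.891158   -0.57932565] [ 0.02267531 -0.17716418  0.07046169]
```

View pics/t_14.png

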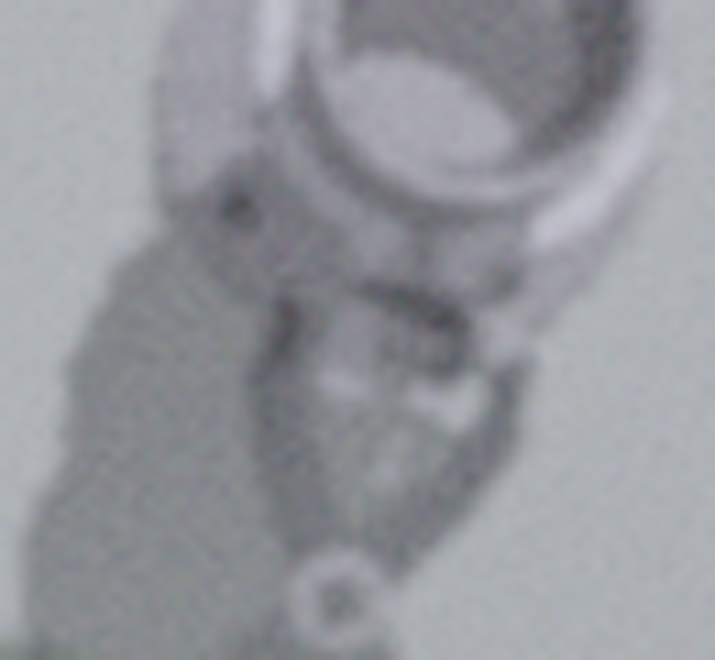

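View pics/s_14.png

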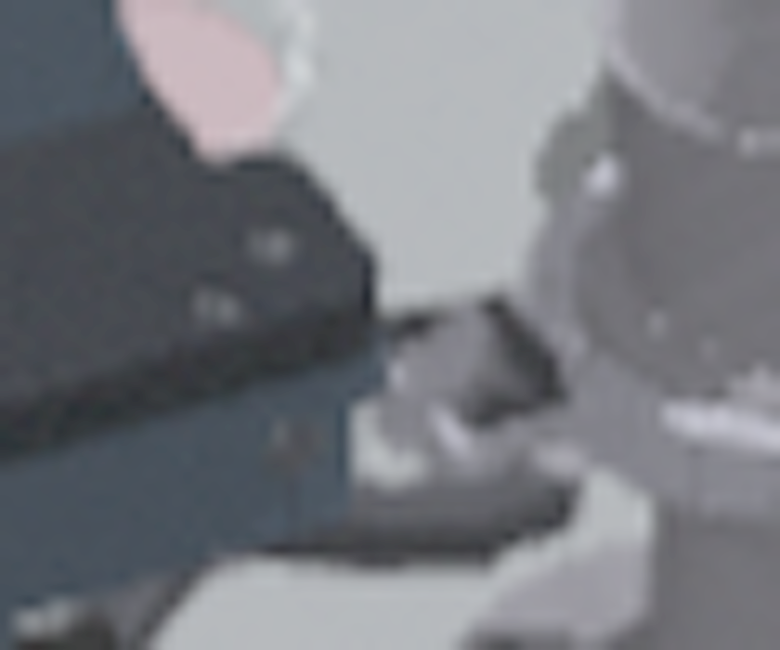

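Emit:
servo_tool:
  plan:
    - [[0,0,0],[0,0,0],43.5]
    - [[0,0,0],[0,0,0],44.5]
    - [[0,0,0],[0,0.1,0],45.5]
    - [[0,0,0],[0,0.1,0],46.5]
    - [[0,0,0],[0,0.1,0],47.5]
    - [[0,0,0],[0,0.1,0],48]
    - [[0,0,0],[0,0,0],48]
    - [[0,0,0],[0,0,0],48]
    - [[0,0,0],[0,0,0],48]
    - [[0,0,0],[0,0,0],48]

```text
time_s: 27.75
ee_pos: [444.4, -84.2, 79.5]
ee_rot: [-179.9, -0.1, 73.9]
force: [0.2, 1.1, -0.2]
gripper_width: 48.1
```

Run:
```python
from h import *
for n in('side','top'):
    grab(n,n+'15.png')
s=env.state();print(s['ee_pos'],s['ee_rot'],s['gripper_width'],s['force'],s['torque'])
crop('top15.png','t_15.png',325,215,390,275,11)
crop('side15.png','s_15.png',310,240,370,290,13)
```

```text
[444.42671374 -84.17233905  79.50019905] [-1.79943813e+02 -8.97417820e-02  7.38939058e+01] 48.17494024425324 [ 0.18322763  0.020273   -1.05916848] [-0.00065582 -0.03065252 -0.03193226]
```

View pics/t_15.png

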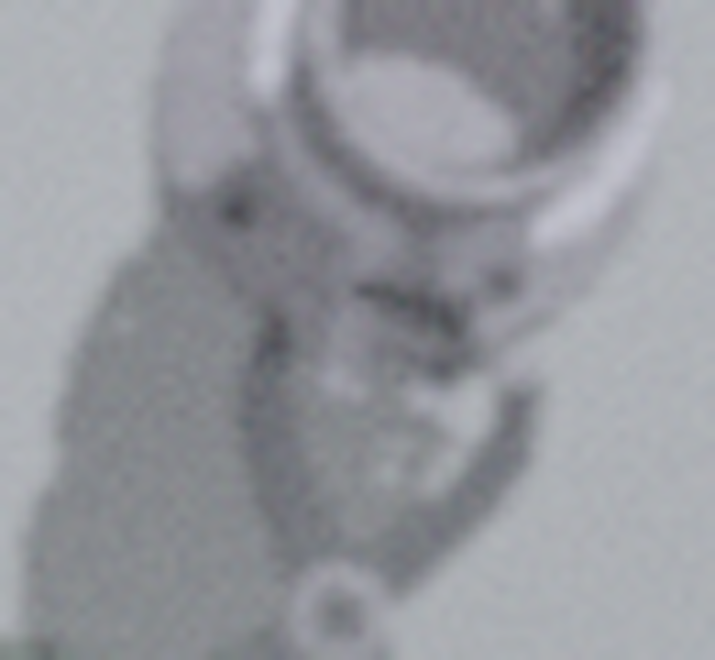

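View pics/s_15.png

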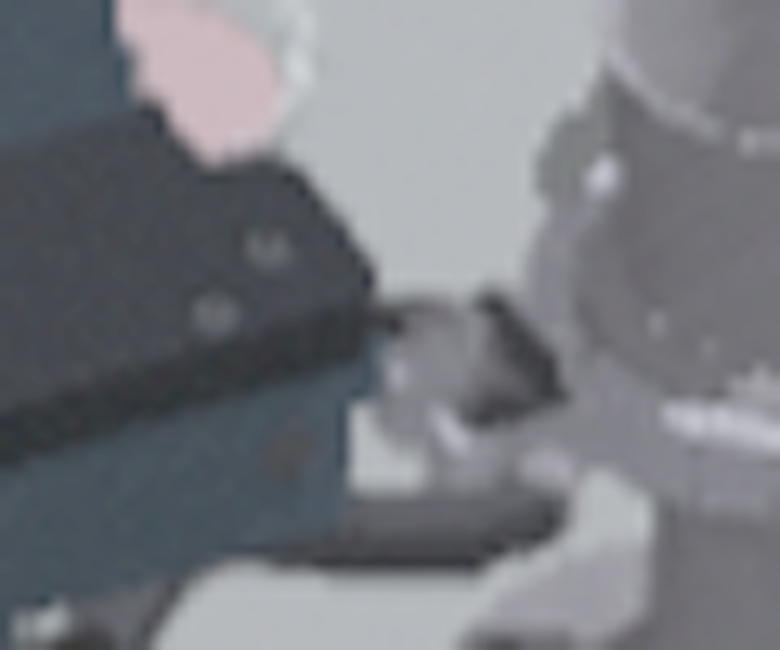

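Emit:
servo_tool:
  plan:
    - [[0,0,0],[-0.5,0,0],51]
    - [[0,0,0],[-0.5,0,0],54]
    - [[0,0,0],[-0.5,0,0],57]
    - [[0,0,0],[0,0,0],60]
    - [[0,0,0],[0,0,0],60.5]
    - [[0,0,0],[0,0,0],60.5]
    - [[0,0,0],[0,-3,0],60.5]
    - [[0,0,0],[0,-5,0],60.5]
    - [[0,0,0],[0,-7,0],60.5]
    - [[0,0,0],[0,-9,0],60.5]
  squeeze: 9

```text
time_s: 29.1
ee_pos: [419.5, -78.7, 79.4]
ee_rot: [-179.9, -0.1, 73.9]
force: [0.2, -1.2, -0.5]
gripper_width: 60.9
```

Emit:
servo_tool:
  plan:
    - [[0,0,0],[0,-8,0],60.5]
    - [[0,0,0],[0,-8,0],60.5]
    - [[0,0,0],[0,-8,0],60.5]
    - [[0,0,0],[0,-8,0],60.5]
    - [[0,0,0],[0,-4,0],60.5]
    - [[0,0,0],[0,0,0],60.5]
    - [[0,0,0],[0,0,0],60.5]
    - [[0,0,0],[0,0,0],60.5]
    - [[0,0,0],[0,0,0],60.5]
    - [[0,0,0],[0,0,0],60.5]

```text
time_s: 30.35
ee_pos: [382.3, -67.9, 79.7]
ee_rot: [-180.0, -0.1, 73.9]
force: [-0.2, -0.2, -0.7]
gripper_width: 60.7
```

Run:
```python
from h import *
for n in('side','top'):
    grab(n,n+'16.png')
s=env.state();print(s['ee_pos'],s['ee_rot'],s['gripper_width'],s['force'],s['torque'])
crop('top16.png','t_16.png',310,190,400,290,8)
crop('side16.png','s_16.png',260,225,390,310,6)
delta([492.5,273,122],75)
```

```text
[382.20428262 -67.88475046  79.71380346] [-1.79964518e+02 -9.04049677e-02  7.38951058e+01] 60.79334626838334 [-0.36914106  0.55559189  0.12859034] [0.01979916 0.00794697 0.00742364]
turn [-0.03 -0.09 -1.1 ] shift [358.2  11.4 -41.7]
```

View pics/t_16.png

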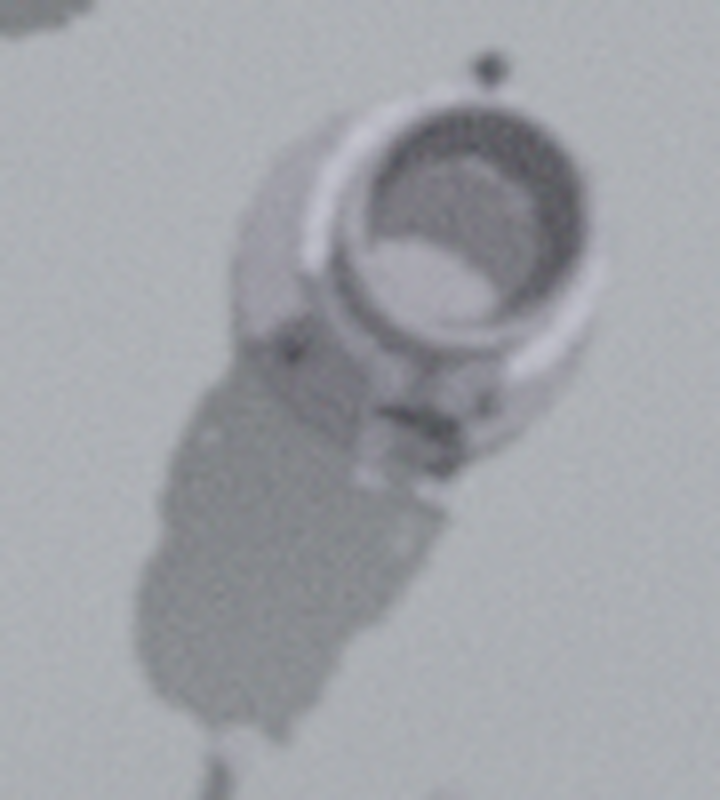

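View pics/s_16.png

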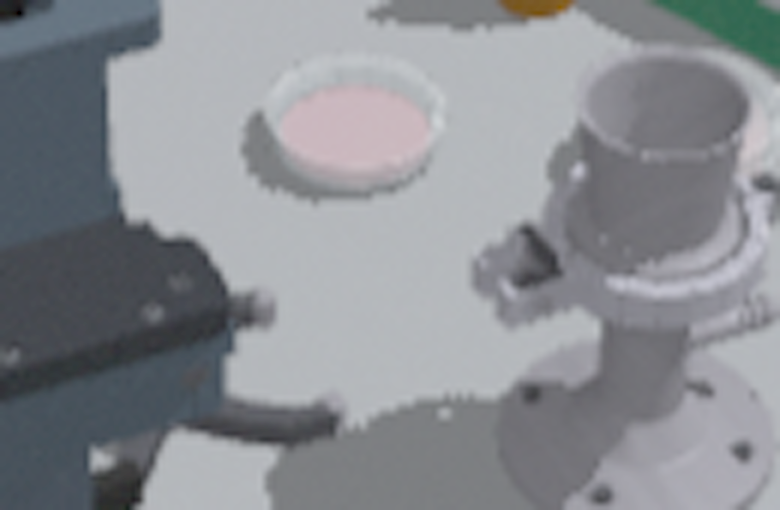

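Emit:
servo_tool:
  plan:
    - [[0,0,0],[0,0,-15],60.5]
    - [[0,0,-0.2],[20,0,-15],60.5]
    - [[0,0,-0.2],[40,1,-8],60.5]
    - [[0,0,-0.2],[42,1,0],60.5]
    - [[0,0,-0.2],[42,1,0],60.5]
    - [[0,0,-0.2],[42,1,0],60.5]
    - [[0,0,0],[42,1,0],60.5]
    - [[0,0,0],[38,1,0],60.5]
    - [[0,0,0],[20,0,0],60.5]
    - [[0,0,0],[0,0,0],60.5]

```text
time_s: 31.7
ee_pos: [467.3, 214.0, 119.0]
ee_rot: [180.0, -0.1, 74.8]
force: [-0.6, -0.5, -2.1]
gripper_width: 60.4
```

Run:
```python
from h import *
s=env.state();print(s['ee_pos'],s['ee_rot'],s['gripper_width'])
delta([492.5,271,5.6],75)
```

```text
[467.32969904 214.03599341 119.03866428] [ 1.79973186e+02 -5.33043188e-02  7.48311674e+01] 60.415282575286525
turn [ 0.03 -0.05 -0.17] shift [ 61.5   9.3 113.5]
```

Emit:
servo_tool:
  plan:
    - [[0,0,0],[15,3,5],60.5]
    - [[0,0,0],[20,4,15],60.5]
    - [[0,0,0],[14,3,20],60.5]
    - [[0,0,0],[0,0,20],60.5]
    - [[0,0,0],[0,0,15],60.5]
    - [[0,0,0],[0,0,10],60.5]
    - [[0,0,0],[0,0,5],60.5]
    - [[0,0,0],[0,0,0],60.5]
    - [[0,0,0],[0,0,0],60.5]
    - [[0,0,0],[0,0,0],60.5]

```text
time_s: 32.95
ee_pos: [492.5, 256.3, 26.7]
ee_rot: [179.8, -0.1, 74.4]
force: [-0.8, -0.2, -0.9]
gripper_width: 60.7
```

Run:
```python
from h import *
s=env.state();print(s['ee_pos'],s['ee_rot'],s['gripper_width'])
delta([490,260,5.6],75)
grab('side','side17.png'); crop('side17.png','s_17.png',140,100,300,250,4)
```

```text
[492.54309709 256.29952859  26.72098621] [ 1.79838468e+02 -9.79407710e-02  7.43948241e+01] 60.73064476362969
turn [ 0.16 -0.1  -0.61] shift [ 2.8 -3.5 21.1]
```

View pics/s_17.png

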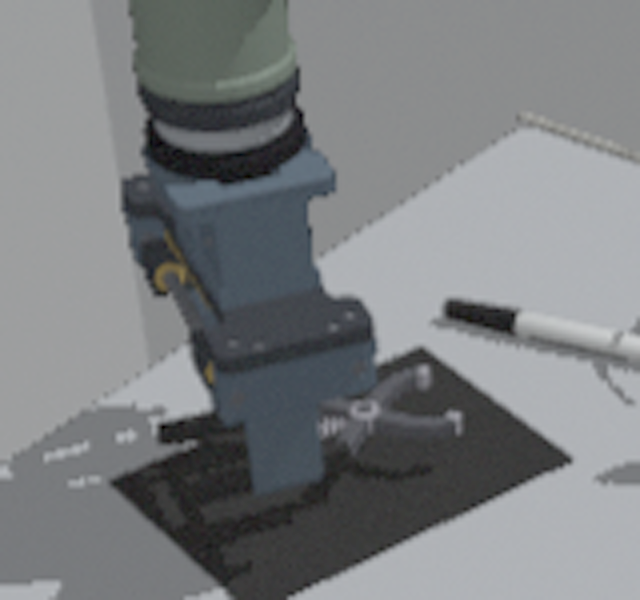

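Level, above the mat. Lowering onto it.

Emit:
servo_tool:
  plan:
    - [[0.1,0,-0.5],[0,0,4],60.5]
    - [[0,0,0],[0,0,6],60.5]
    - [[0,0,0],[0,0,5],60.5]
    - [[0,0,0],[0,0,3],60.5]
    - [[0,0,0],[0,0,0],60.5]
    - [[0,0,0],[0,0,0],60.5]
    - [[0,0,0],[0,0,0],60.5]
    - [[0,0,0],[0,0,0],60.5]
    - [[0,0,0],[0,0,0],60.5]
    - [[0,0,0],[0,0,0],60.5]

```text
time_s: 34.25
ee_pos: [492.9, 256.6, 7.9]
ee_rot: [179.9, -0.1, 74.9]
force: [-1.5, 0.3, -0.8]
gripper_width: 60.8
```

Emit:
servo_tool:
  plan:
    - [[0,0,0],[0,0,1],60.5]
    - [[0,0,0],[0,0,1],60.5]
    - [[0,0,0],[0,0,0.5],60.5]
    - [[0,0,0],[0,0,0],60.5]
    - [[0,0,0],[0,0,0],60.5]
    - [[0,0,0],[0,0,0],60.5]
    - [[0,0,0],[0,0,0],60.5]
    - [[0,0,0],[0,0,0],60.5]
    - [[0,0,0],[0,0,0],60.5]
    - [[0,0,0],[0,0,0],60.5]

```text
time_s: 35.5
ee_pos: [492.9, 256.6, 5.5]
ee_rot: [179.9, -0.1, 74.9]
force: [-0.5, 0.7, -0.3]
gripper_width: 60.3
```

Emit:
servo_tool:
  plan:
    - [[0,0,0],[0,0,0],62]
    - [[0,0,0],[0,0,0],64]
    - [[0,0,0],[0,0,0],66]
    - [[0,0,0],[0,0,0],70]
    - [[0,0,0],[0,0,0],80]
    - [[0,0,0],[0,0,0],91]
    - [[0,0,0],[0,0,0],91]
    - [[0,0,0],[0,0,0],91]
    - [[0,0,0],[0,0,0],91]
    - [[0,0,0],[0,0,0],91]

```text
time_s: 36.75
ee_pos: [493.2, 256.7, 5.6]
ee_rot: [179.9, -0.2, 74.9]
force: [0.7, -0.3, -0.6]
gripper_width: 91.1
```

Emit:
servo_tool:
  plan:
    - [[0,0,0],[0,0,-5],91]
    - [[0,0,0],[0,0,-15],91]
    - [[0,0,0],[0,-10,-25],91]
    - [[0,0,0],[0,-15,-25],91]
    - [[0,0,0],[0,-15,-25],91]
    - [[0,0,0],[0,-15,-20],91]
    - [[0,0,0],[0,-10,-10],91]
    - [[0,0,0],[0,0,0],91]
    - [[0,0,0],[0,0,0],91]
    - [[0,0,0],[0,0,0],91]

```text
time_s: 38.0
ee_pos: [429.7, 273.9, 139.5]
ee_rot: [179.6, -0.4, 74.9]
force: [0.2, -0.3, -0.2]
gripper_width: 90.8
```

Run:
```python
from h import *
for n in('side','top'):
    grab(n,n+'18.png')
s=env.state();print(s['time_s'],s['ee_pos'],s['gripper_width'],s['force'])
```

```text
38.1 [429.6212419  273.89682243 139.41765363] 90.94872993073051 [-0.14005336 -0.36027948  0.54653296]
```

View pics/side18.png

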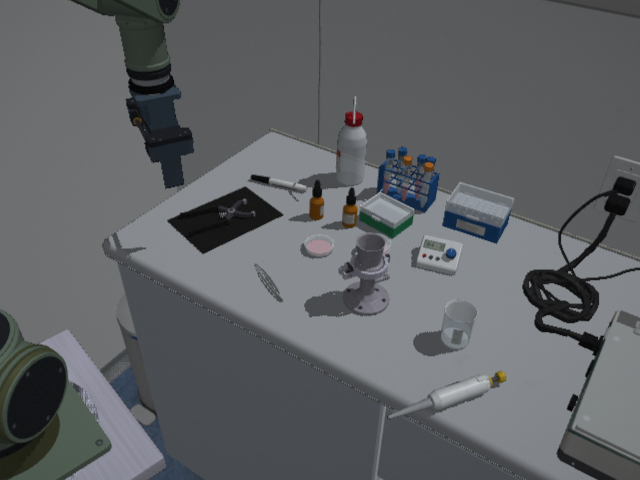

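View pics/top18.png

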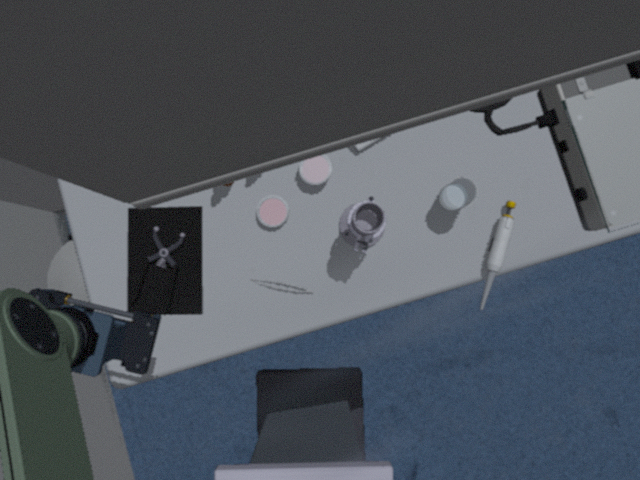

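Run:
```python
from h import *
t=ld('top18.png');s=ld('side18.png')
print(plane(t,[[163.3,252.5]],17),plane(s,[[230.5,206.5]],17))
print(env.job_done())
```

```text
[[542.8862832  243.50525053  17.        ]] [[548.50799183 251.31695497  17.        ]]
the job is handed in; nothing more can be done
None
```

The clamp is shut and latched, the pliers are back flat on the mat, and the job was handed in at about 38 s. No verdict was reported.

- **Closing the clamp:** The first squeeze stalled on the catch ramp, and a release test showed the ears springing open again. I squeezed again with the grip limited to 12.3 N while easing the pliers back slightly. The catch then held at about 43.5 mm finger opening.
- **Force on the ears:** I could not measure it directly. From the grip limit and the pliers' spring I estimate it stayed below about 8 N.
- **Last checks:** After I opened and withdrew the pliers, both views still showed the ears together.
    - **Pliers:** They look flat in the side view. The pivot measures about (543, 244) mm in the top view and (549, 251) mm in the side view. The views differ by about 8–10 mm in position, but both put it well inside the mat.
    - **Bystanders:** They look unmoved in the pictures; I did not measure them.
    - **Gripper:** It was open and clear of everything.

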